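Clear the lane and slide the soldering board home under the bench riser

ROBOT

A 6-joint arm with a two-finger parallel gripper is mounted at the origin on a cart in front of the work surface, level with it; the furniture and walls round the work are solid. World frame = base frame: x ahead of the robot, y to its left, z up, the work surface at z = 0. Lengths are in m, angles in rad, forces in N, time in s.
With the tool pointing down it reaches from about 0.35 to 0.775 m from the base axis. Payload 7.3 kg.
Tool frame: the origin (TCP) lies midway between the tips of the shut fingers; the grasp point (between the pads) lies 19 mm behind it (robot.grasp_offset is the z of the grasp point in the tool frame, in m); z points along the fingers, y is the direction in which the jaws open and shut (so a half turn about z gives the same grasp; the last joint's range is limited). The gripper opens to 92 mm and grips with 3 to 60 N. Pads are 19 mm wide; open, the fingers measure 130 mm over their backs; the gripper's body (75 mm by 190 mm) begins 47 mm behind the grasp point.
Start: joints at [0.959, 0.342, 1.524, -0, 1.275, -0.146], TCP at [0.236, 0.469, 0.227] pointing down, gripper open.
Joint ranges: [-2.53, 2.53], [-0.77, 2.02], [0.04, 2.7], [-1, 4.14], [0.28, 2.66], [-3.11, 3.11]. Speed limits (rad/s): [2.57, 2.57, 3.14, 3.14, 3.14, 3.14].

INTERFACE

Orientations are given as [roll, pitch, yaw] about the fixed x, y, z axes, in that order (R = Rz(yaw) Ry(pitch) Rx(roll)).
In Python, from cell import observe, imaging, workorder, robot gives the robot as it stands. The module is installed in compiled form; this text tells all that it offers.
- The arm moves only by the tool send_rows, never from a script. Its argument "series" is a list of rows, each a list of 7 numbers: the shift along the tool's x, y, z in m, then the turn, a rotation vector about the tool's x, y, z in rad, then the closure, from 0 (fully open) to 1 (shut). A call has 1 to 5 rows; each row shifts and turns the commanded pose from where the row before left it, along the tool's axes as they then stand; what a row does not reach is not made up. A row lasts 1/12 s, in which the tool goes at most 41.7 mm and 7.16 degrees, less where a joint would pass 70% of its speed; a pose out of reach is approached as far as the arm can. A call is refused whole if a number of a shift passes 0.0417 or a number of a turn 0.125, either way. A call with a gripper value outside its range is refused whole. The fingers move at their own pace and stop on an object; "newtons" is the grip in N (left out, the last holds). Time passes only in rows, so rows that do not move let the fingers close. It gives the time, the measured TCP pose, the force and the opening at its end, in the units of the state.
- observe(): the state, without advancing time (a new reading comes with each control period).
- imaging.read_camera(name): name is "scene" or "top"; returns a dict with "color" (480x640x3 uint8, red, green, blue), "range_z" (480x640 float32, m along the optical axis (not along the pixel's ray), 0 where there is no reading), "vfov" (degrees; the focal length in pixels is half the picture's height over the tangent of half this angle, whatever the lens; pixels are square), "cx", "cy" (the principal point, pixels), "T" (4x4, takes a point from camera to world coordinates). Camera axes: x right, y down, z forward; pixel columns grow to the right and rows downward; lengths in m; the calibration is good to about 2 mm. A picture is of the moment at which its call begins.
- workorder.hand_in(): hands the job in, once; it reports no verdict.
The state is a dict: "time": time; "qpos": joint angles; "qvel": joint speeds; "joint_efforts": joint torques, N m; "tool_pos": TCP position; "tool_rot": TCP orientation; "contact_force": force on the tool from outside, world axes, zero at the start; "torque": the same for the moment, N m; "opening": finger opening in m.
Only numpy, scipy, OpenCV 4.12 (cv2) and the standard library are available. Lean on these libraries where they do the work, as an engineer would, in place of code of your own. Each camera call takes 0.05 s, during which the arm holds its last target.

TASK

Put the soldering board away: first pick up the red air bulb that stands in the way and lower it gently into the open white tub, without dropping it. Then slide the board flat along the bench, between the two tubs and end-on into the wide bay under the plywood riser, fully home against the bay's back wall. Leave the tubs and everything else where they stand.

Things in the scene. Friction and masses are not known exactly. Their poses are not given: they have to be found in the camera images.
- riser: Fixed low plywood riser: flat roof on 3 cheeks, closed at the back, 162 deep (local x, pointing into its bays) x 235 wide (local y -154.5 to 80.5); roof underside 32, top 44 above the bench, back rail 56. Origin on the bench under the roof's front edge, middle of the wide bay's mouth. A narrow bay at y -142.5 to -80.5 holds a charcoal block, not used. Roof and cheeks (12 thick) begin at x = 0.
- bay_back (a point): Foot of the wide bay's back wall, at its middle: on the bench at local x = 150, y = 0 of the riser; same axes as the riser. The empty wide bay is 137 wide, 150 deep and 32 high. Fixed on the roof above it near the back: a red polishing bar (from 42 mm before this point backward, top 76 above the bench) and, to local -y, a black tape roll (top 62).
- board: Loose brown plywood soldering board lying flat: 115 (local x) x 165 (local y, long axis) x 12 mm, 0.15-0.3 kg, origin at the centre of its underside; ends alike, either may lead. Too wide to grip: push its edges with fingertips 3 to 8 mm above the bench; two spread fingers on one edge steer it. Home in the wide bay, its centre is at riser x = 67.5, y = 0 and its tail stands 15 mm out of the mouth.
- bulb: Red rubber air bulb with a black upright nozzle, loose, standing in front of the wide bay, in the board's way: 42 mm across, 75 high, 0.04 kg; origin at the centre of its underside. The nozzle (12 mm across at most, from 40 to 75 above the origin) can be gripped from above. It behaves as a rigid body with a flat, 42 mm square foot.
- open_tub: White open plastic tub (empty, hollow), loose, about 0.6 kg: 104 mm across, 88 high, inner width at least 80, inner floor 2 mm above its origin, which is the centre of its underside. Stands beside the lane, on the side near the robot or on the far side.
- red_tub: White plastic tub with a red lid (closed), loose, about 0.6 kg: 94 mm across, 76 high, origin at the centre of its underside. Stands on the other side of the lane; the clear gap between the tubs is 150 mm or more.
- steel_block: Bystander: polished steel bench block, 67 x 67 x 20 mm, origin at the centre of its underside; stands beside the lane on the side far from the robot, before the tubs.
- cutters: Bystander: side cutters with blue handles, 107 x 61 x 12 mm, origin at the centre of the underside, lying on the far side.
- calipers: Bystander: steel vernier calipers, 190 x 60 x 8 mm, origin at the centre of the underside, lying at the right.
- brush: Bystander: brass brush with wooden handle, 200 x 14 x 24 mm, origin at the centre of the underside, lying at the right.
- red_pliers: Bystander: pliers with red handles, 126 x 67 x 12 mm, origin at the centre of the underside, lying on the robot's side of the riser.
- half_file: Bystander: file with wooden handle, 215 x 21 x 21 mm, origin at the centre of the underside, lying at the left.
Things that resemble listed ones, but are neither listed nor needed, are in the scene too. There is more than one size of the red_tub; the job needs the larger.

How it is judged:
On the way, in this order (a step that is already met when the one before it is completed fails the run):
1. the air bulb stands released inside the open white tub, at rest (horizontal distance between bulb and open_tub below 0.04 m and z of bulb in the frame of open_tub below 0.025 m and linear speed of bulb below 0.03 m/s and contact force between bulb and the fingers below 0.05 N), for 0.2 s.
2. the board is home in the wide bay (x of board in the frame of riser above 0.0575 m and y of board in the frame of riser between -0.02 and 0.02 m and angle between the y axis of board and the x axis of riser, either way round below 0.1 rad and angle between board's own z axis and vertical below 0.05 rad and linear speed of board below 0.01 m/s), for 0.2 s.
At the end, for the whole second after the job is handed in: Board flat and still, end-on in the wide bay, its end within 10 mm of the back wall, within 20 mm of the bay's middle line and 0.1 rad of its heading; bulb at rest in the open white tub, foot within 40 mm of its axis and less than 25 mm up; both tubs upright (all of step 2 and horizontal distance between bulb and open_tub below 0.04 m and z of bulb in the frame of open_tub below 0.025 m and linear speed of bulb below 0.03 m/s and angle between each of open_tub, red_tub's own z axis and vertical below 0.1 rad); the robot touches nothing.
It fails at once if the air bulb was dropped into the tub (faster than 0.6 m/s inside it) or knocked against it or pressed into it with more than 30 N ((horizontal distance between bulb and open_tub below 0.05 m and z of bulb in the frame of open_tub below 0.07 m and linear speed of bulb above 0.6 m/s) or contact force between bulb and open_tub above 30 N).
It fails at once if the board was lifted off the bench (more than 25 mm) or tipped up (more than 0.25 rad) instead of being slid (height (world z) of board above 0.025 m or angle between board's own z axis and vertical above 0.25 rad).
It fails at once if a tub was pushed more than 20 mm or tipped (distance of any of open_tub, red_tub from where it was at the start of the episode above 0.02 m or angle between any of open_tub, red_tub's own z axis and vertical above 0.2 rad).
It fails at once if a bystander was pushed more than 20 mm (distance of any of steel_block, cutters, calipers, brush, red_pliers, half_file from where it was at the start of the episode above 0.02 m).
It also fails if it takes over 64 s, if anything falls off the work surface, if the arm or the gripper's body presses on something with over 40 N, if the wrist force passes 120 N, or if a joint passes its speed limit or range.

## Working session

There is one attempt and no reset: what is moved stays moved. The work goes in short steps, Python scripts to look and compute and a tool call to move; the robot and the scene stay as the last step left them, time stands still between calls to the robot, and variables do not carry over. Pictures are saved under pics/ and viewed, and the job is handed in when it is done.

Besides the shell and the picture viewer there is one more tool, called after "Call:" as a command line: name --pt "numbers of a row" for each row, then --argument value for the rest. send_rows: Moves the arm, as the interface text tells. Its arguments: {"type":"object","properties":{"series":{"type":"array","items":{"type":"array","items":{"type":"number"}}},"newtons":{"type":"number"}},"required":["series"]}

```bash
mkdir -p pics
cat > h.py <<'E'
import numpy as np, cv2
from cell import observe, imaging, workorder, robot
def cam(n,save=None):
    d=imaging.read_camera(n)
    if save:
        cv2.imwrite('pics/'+save+'.png',d['color'][:,:,::-1]); np.savez('pics/'+save+'.npz',**d)
    return d
def load(s): return dict(np.load('pics/'+s+'.npz'))
def P(d,u,v,z=None):
    H=d['color'].shape[0]; f=H/2/np.tan(np.radians(float(d['vfov']))/2)
    r=np.array([(u-d['cx'])/f,(v-d['cy'])/f,1.]); T=d['T']
    if z is None: s=d['range_z'][int(round(v)),int(round(u))]
    else:
        w=T[:3,:3]@r; s=(z-T[2,3])/w[2]
    return T[:3,:3]@(r*s)+T[:3,3]
def crop(d,u0,v0,u1,v1,k,name):
    c=d['color'][v0:v1,u0:u1,::-1]; cv2.imwrite('pics/'+name+'.png',cv2.resize(c,None,fx=k,fy=k,interpolation=cv2.INTER_CUBIC))
E
python3 - <<'E'
from h import *
np.set_printoptions(precision=4,suppress=True)
for n in('scene','top'):
    d=cam(n,n+'0'); print(n,d['vfov'],d['cx'],d['cy'],d['T'])
print(observe(), robot.grasp_offset)
E
```

```text
scene 53.50580817317878 323.8105244836258 234.7534508593642 [[ 0.7446 -0.4693  0.4747 -0.1199]
 [-0.6674 -0.5118  0.5409 -0.7471]
 [-0.0109 -0.7196 -0.6943  1.0167]
 [ 0.      0.      0.      1.    ]]
top 49.5610893140799 319.0514772416608 239.89585831803944 [[-0.0873 -0.9754  0.2022  0.2786]
 [-0.9962  0.0861 -0.015   0.0081]
 [-0.0028 -0.2028 -0.9792  1.3768]
 [ 0.      0.      0.      1.    ]]
{'time': 0.1, 'qpos': array([ 0.959 ,  0.3426,  1.5249, -0.    ,  1.2754, -0.146 ]), 'qvel': array([-0.0002, -0.0017, -0.0032,  0.0003, -0.0011,  0.0005]), 'joint_efforts': array([  0.0015, -43.2007, -24.4694,   0.072 ,   0.0527,  -0.0001]), 'tool_pos': array([0.2356, 0.4688, 0.2261]), 'tool_rot': array([-3.1402, -0.0002,  2.6758]), 'contact_force': array([ 0.5055,  0.0604, -0.1046]), 'torque': array([ 0.0413, -0.0001,  0.0218]), 'opening': 0.09200838506523348} -0.0188
```

View pics/top0.png

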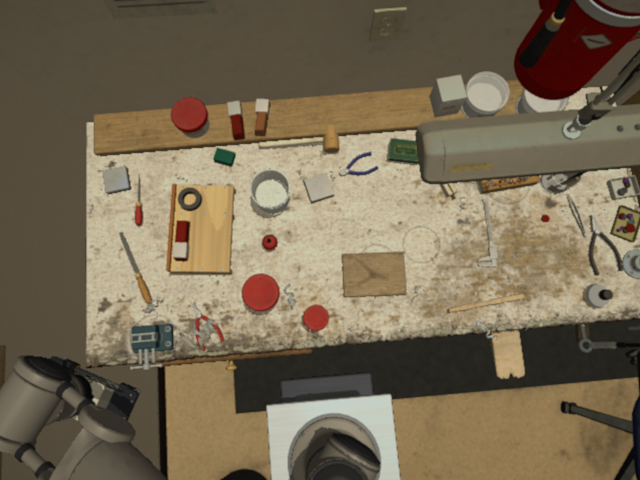

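View pics/scene0.png

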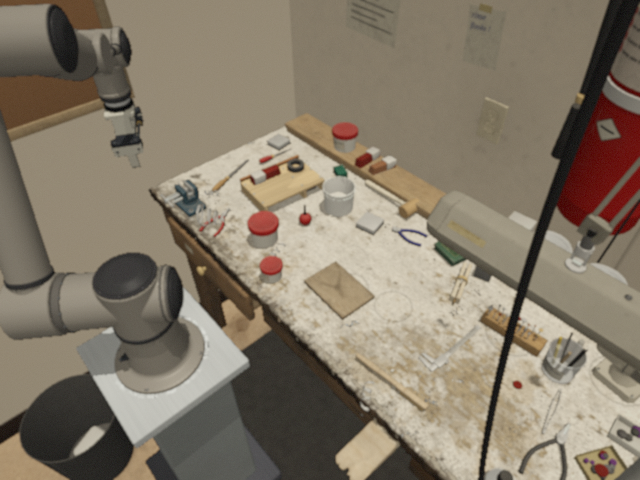

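The top view shows the open tub at (270,192), the bulb at (269,242) and the riser at (200,228) with its mouth to the right. The board is at (374,274) and the steel block at (318,188). There are three red-lidded tubs: (261,292) large and beside the lane, (316,318) small, and (189,114) on the back shelf. The one at (261,292) fits the description. I'll enlarge this area to confirm.

Run:
```python
from h import *
d=load('top0')
crop(d,160,165,350,335,4,'c1'); crop(d,240,220,430,340,4,'c2')
```

```text
(no output)
```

View pics/c1.png

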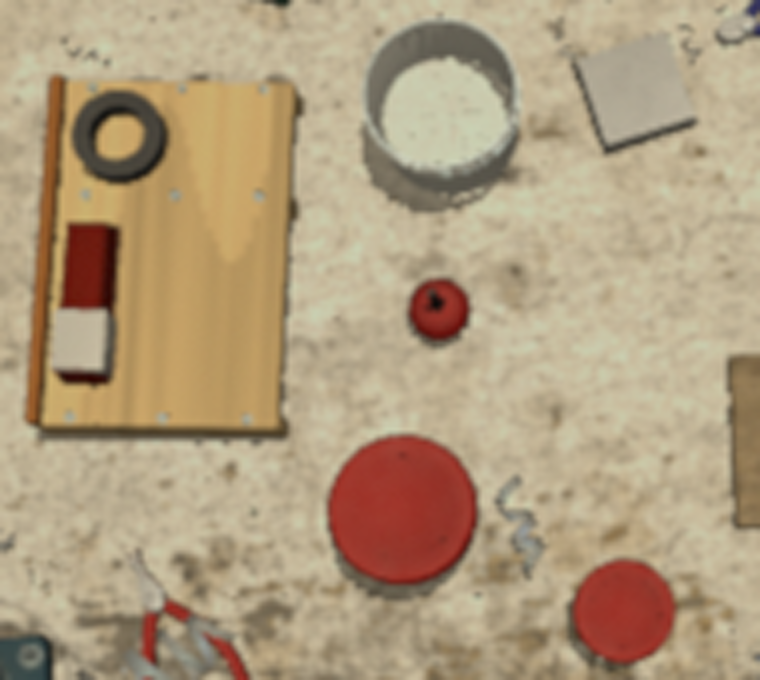

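View pics/c2.png

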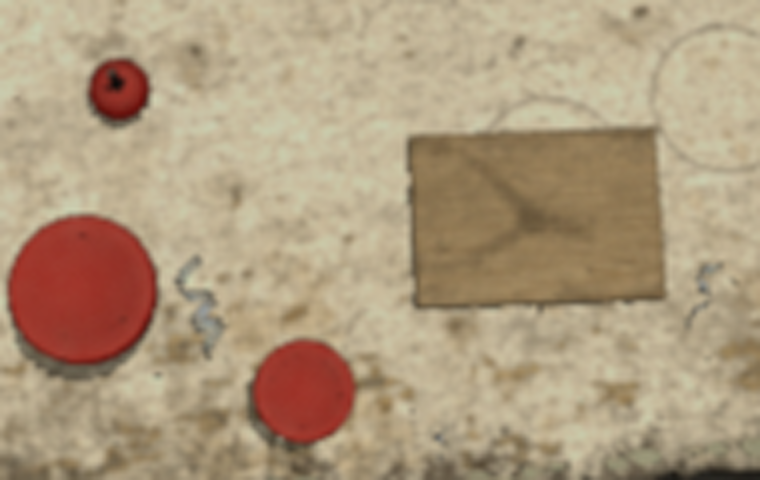

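Run:
```python
from h import *
np.set_printoptions(precision=4,suppress=True)
d=load('top0')
c1=lambda X,Y:(160+X/4-.4,165+Y/4-.4)
c2=lambda X,Y:(240+X/4-.4,220+Y/4-.4)
def show(n,uv,z): print(n,P(d,*uv,z),P(d,*uv))
a=P(d,*c1(294,84),.044);b=P(d,*c1(283,430),.044)
show('roof front top',c1(292,90),.044);show('roof front bot',c1(280,425),.044)
yl=(b-a)/np.linalg.norm(b-a); print(a,b,np.linalg.norm(b-a)); 
xl=np.array([-yl[1],yl[0],0]); xl=np.cross(yl,[0,0,1]); print('riser x',xl, np.arctan2(xl[1],xl[0])); 
o=a+yl*.1545; print('riser origin',o,'home centre',o+.0675*xl)
show('bulb nozzle',c1(436,300),.075); show('bulb body',c1(439,310),.021)
# tub: rim fit
for n,c,z,r in(('red',(403,509),.076,147),('small',(624,611),.05,100),('open',(443,98),.088,150)):
    show(n,c1(*c),z); p=P(d,*c1(c[0]-r/2,c[1]),z);q=P(d,*c1(c[0]+r/2,c[1]),z);print('diam',np.linalg.norm(p-q))
cs=[P(d,*c2(*c),.012) for c in((409,138),(656,128),(664,298),(416,305))]
for c in cs:print(c)
print('board c',np.mean(cs,0),[np.linalg.norm(cs[i]-cs[(i+1)%4]) for i in range(4)])
e=(cs[0]+cs[3]-cs[1]-cs[2]);print('board ang',np.arctan2(e[1],e[0]))
show('steel',c1(634,92),.02)
for n,c in(('s1',(574,62)),('s2',(662,35)),('s3',(694,122)),('s4',(607,150))): print(n,P(d,*c1(*c),.02))
# depth tubs: points by height
H,W=d['range_z'].shape
```

```text
roof front top [0.7179 0.2056 0.044 ] [0.7188 0.206  0.0413]
roof front bot [0.4928 0.2254 0.044 ] [0.4946 0.2273 0.0323]
[0.722 0.204 0.044] [0.4893 0.2237 0.044 ] 0.23350191456689706
riser x [ 0.0842  0.9964 -0.    ] 1.4864501052250656
riser origin [0.5681 0.217  0.044 ] home centre [0.5737 0.2843 0.044 ]
bulb nozzle [0.5596 0.1167 0.075 ] [0.564  0.1184 0.0546]
bulb body [0.5643 0.1197 0.021 ] [0.561  0.1184 0.0369]
red [0.4279 0.1463 0.076 ] [0.4282 0.1466 0.0726]
diam 0.09205909572194675
small [0.3542 0.014  0.05  ] [0.3544 0.014  0.0465]
diam 0.06321013134547078
open [0.6894 0.1021 0.088 ] [0.7096 0.1067 0.0249]
diam 0.09695097983144203
[ 0.5167 -0.0699  0.012 ]
[ 0.5089 -0.2346  0.012 ]
[ 0.3959 -0.2262  0.012 ]
[ 0.4056 -0.0638  0.012 ]
board c [ 0.4568 -0.1486  0.012 ] [np.float64(0.16488111605121933), np.float64(0.11332851869990421), np.float64(0.16271738501428734), np.float64(0.11122884001143486)]
board ang 1.5176709616309423
steel [ 0.7039 -0.0227  0.02  ] [ 0.7042 -0.0228  0.019 ]
s1 [0.7288 0.0162 0.02  ]
s2 [ 0.7427 -0.0454  0.02  ]
s3 [ 0.6792 -0.0614  0.02  ]
s4 [ 0.6647 -0.001   0.02  ]
```

```bash
cat >> h.py <<'E'
def cloud(d):
    H,W=d['range_z'].shape; f=H/2/np.tan(np.radians(float(d['vfov']))/2)
    u,v=np.meshgrid(np.arange(W),np.arange(H)); s=d['range_z']
    p=np.stack([(u-d['cx'])/f*s,(v-d['cy'])/f*s,s],-1)@d['T'][:3,:3].T+d['T'][:3,3]
    p[s==0]=np.nan; return p
E
python3 - <<'E'
from h import *
np.set_printoptions(precision=4,suppress=True)
for n in('top','scene'):
    d=load(n+'0');p=cloud(d).reshape(-1,3);col=d['color'].reshape(-1,3).astype(int)
    def sel(x0,x1,y0,y1,z0,z1): return (p[:,0]>x0)&(p[:,0]<x1)&(p[:,1]>y0)&(p[:,1]<y1)&(p[:,2]>z0)&(p[:,2]<z1)
    print(n,'bench z',np.nanmedian(p[sel(.5,.6,-.05,.05,-.05,.05),2]))
    def circ(m,nm):
        q=p[m]; (c,r)=cv2.minEnclosingCircle(q[:,:2].astype(np.float32)); print(nm,m.sum(),c,2*r,'med',np.median(q,0))
    circ(sel(.62,.78,.03,.18,.078,.1),'open rim'); circ(sel(.37,.49,.08,.21,.066,.085),'red'); circ(sel(.5,.63,.08,.16,.01,.09),'bulb');circ(sel(.5,.63,.08,.16,.047,.09),'nozzle')
    def rect(m,nm):
        print(nm,m.sum(),cv2.minAreaRect(p[m][:,:2].astype(np.float32)),np.median(p[m],0))
    rect(sel(.45,.76,.15,.42,.036,.05),'roof'); rect(sel(.36,.55,-.27,-.03,.006,.02),'board'); rect(sel(.63,.78,-.09,.025,.012,.03),'steel')
E
```

```text
top bench z -1.4995435460685158e-05
open rim 204 (0.6946168541908264, 0.1028769239783287) 0.10467956215143204 med [0.7126 0.1065 0.0864]
red 1112 (0.42955097556114197, 0.1458042412996292) 0.0951196625828743 med [0.429  0.146  0.0743]
bulb 195 (0.5560338497161865, 0.12417340278625488) 0.06345076113939285 med [0.5623 0.1168 0.0333]
nozzle 12 (0.5649822354316711, 0.11766840517520905) 0.006041696295142174 med [0.5644 0.1177 0.0622]
roof 4160 ((0.6168855428695679, 0.2949456572532654), (0.16418612003326416, 0.23689493536949158), 84.71121215820312) [0.6107 0.2774 0.0437]
board 2720 ((0.4568879008293152, -0.15036487579345703), (0.18597668409347534, 0.2385924607515335), 0.12763094902038574) [ 0.457  -0.1512  0.012 ]
steel 564 ((0.7095018625259399, -0.042124126106500626), (0.06988028436899185, 0.10606597363948822), 10.214547157287598) [ 0.7069 -0.0253  0.0198]
scene bench z 0.00347649555215368
open rim 259 (0.6936392188072205, 0.10715606063604355) 0.11123620718717575 med [0.6931 0.1081 0.0859]
red 624 (0.4269644618034363, 0.1496882140636444) 0.09937621653079987 med [0.4248 0.1446 0.0781]
bulb 154 (0.573186993598938, 0.11833854764699936) 0.06114578619599342 med [0.5602 0.1159 0.0359]
nozzle 24 (0.5624711513519287, 0.12037056684494019) 0.01241463515907526 med [0.5623 0.1217 0.0602]
roof 1466 ((0.6145017743110657, 0.26727086305618286), (0.21453560888767242, 0.24532215297222137), 83.50328826904297) [0.5984 0.2697 0.0473]
board 2325 ((0.45556098222732544, -0.149169921875), (0.18832431733608246, 0.23655788600444794), 0.40250104665756226) [ 0.4523 -0.1527  0.0146]
steel 377 ((0.7106889486312866, -0.042231298983097076), (0.07181229442358017, 0.10995493084192276), 13.90814208984375) [ 0.7032 -0.0253  0.0231]
```

Run:
```python
from h import *
np.set_printoptions(precision=4,suppress=True)
d=load('top0');p=cloud(d);z=p[...,2]
# roof mask & front edge per-row: last pixel with z in .036-.05
m=((z>.034)&(z<.052)&(p[...,0]>.45)&(p[...,0]<.76)&(p[...,1]>.15)&(p[...,1]<.42))
E=[]
for v in range(190,270):
    us=np.where(m[v])[0]
    if len(us): E.append((us.max()+.5,v))
E=np.array(E); W=np.array([P(d,u,v,.044) for u,v in E])
k=np.polyfit(W[:,0],W[:,1],1); r=W[:,1]-np.polyval(k,W[:,0]); g=abs(r)<.003;k=np.polyfit(W[g,0],W[g,1],1)
print('front y=',k,'heading',np.pi/2+np.arctan(k[0]),g.sum(),len(g))
for nm,rows in(('top',min),('bot',max)):
    L=[]
    for u in range(176,230):
        vs=np.where(m[150:300,u])[0]+150
        if len(vs): L.append(P(d,u,rows(vs)+(.5 if rows is max else -.5),.044))
    L=np.array(L); kk=np.polyfit(L[:,1],L[:,0],1); r=L[:,0]-np.polyval(kk,L[:,1]);g=abs(r)<.003;kk=np.polyfit(L[g,1],L[g,0],1)
    print(nm,'x at y=.22',np.polyval(kk,.22),'slope',kk[0],'heading',np.pi/2-np.arctan(kk[0]))
crop(d,165,175,245,280,7,'c3')
```

```text
front y= [-0.0977  0.2723] heading 1.4733730593123284 79 80
top x at y=.22 0.7265934924807517 slope 0.08641133938597091 heading 1.484599104454743
bot x at y=.22 0.4902598199376152 slope 0.09097813619348763 heading 1.480067960681124
```

View pics/c3.png

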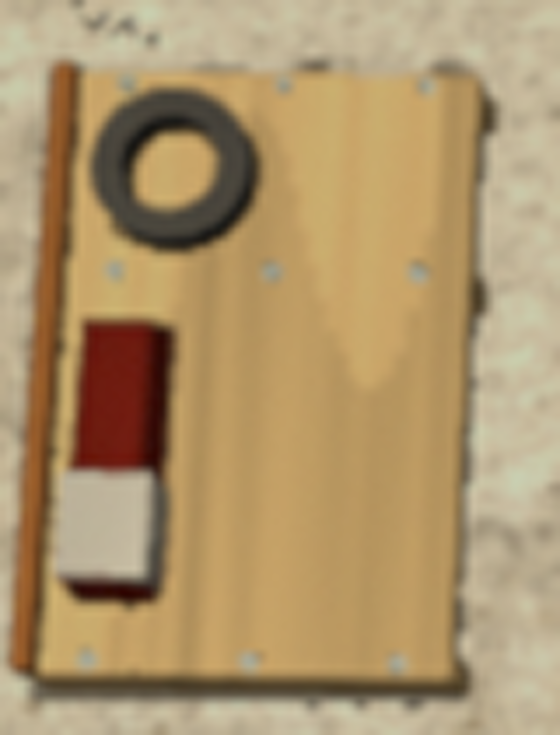

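Call:
send_rows --pt "0 0 0 0 0 -0.0945 0.4" --pt "0 0 0 0 0 -0.0945 0.4" --pt "0 0 0 0 0 -0.0945 0.4" --pt "0 0 0 0 0 -0.0945 0.4" --pt "0 0 0 0 0 0 0.4"

```text
time: 0.52
tool_pos: [0.2356, 0.4689, 0.2263]
tool_rot: [-3.141, -0.0, 3.057]
contact_force: [0.9, -0.2, -0.4]
opening: 0.0629
```

Call:
send_rows --pt "-0.0297 -0.0268 0 0 0 0 0.4" --pt "-0.0297 -0.0268 0 0 0 0 0.4" --pt "-0.0297 -0.0268 0 0 0 0 0.4" --pt "-0.0297 -0.0268 0 0 0 0 0.4" --pt "-0.0297 -0.0268 0 0 0 0 0.4"

```text
time: 0.93
tool_pos: [0.3727, 0.3211, 0.2266]
tool_rot: [-3.142, -0.0, 3.051]
contact_force: [0.3, 0.8, -0.5]
opening: 0.0549
```

Call:
send_rows --pt "-0.0297 -0.0268 0 0 0 0 0.4" --pt "-0.0297 -0.0268 0 0 0 0 0.4" --pt "-0.0297 -0.0268 0 0 0 0 0.4" --pt "-0.0297 -0.0268 0 0 0 0 0.4" --pt "-0.0297 -0.0268 0 0 0 0 0.4"

```text
time: 1.35
tool_pos: [0.5091, 0.1743, 0.2266]
tool_rot: [3.142, -0.0, 3.05]
contact_force: [0.6, 0.7, -0.2]
opening: 0.0554
```

Call:
send_rows --pt "-0.0297 -0.0268 0 0 0 0 0.4" --pt "-0.0297 -0.0268 0 0 0 0 0.4" --pt "0 0 0 0 0 0 0.4" --pt "0 0 0 0 0 0 0.4"

```text
time: 1.68
tool_pos: [0.5634, 0.1157, 0.2258]
tool_rot: [-3.141, -0.001, 3.048]
contact_force: [-0.3, -0.1, 0.3]
opening: 0.0553
```

```bash
cat >> h.py <<'E'
from scipy.spatial.transform import Rotation as Ro
def delta(target,rpy=None):
    o=observe(); R=Ro.from_euler('xyz',o['tool_rot']).as_matrix()
    return o['tool_pos'],o['tool_rot'],R.T@(np.array(target)-o['tool_pos'])
E
python3 - <<'E'
from h import *
np.set_printoptions(precision=4,suppress=True)
print(delta([.5635,.1185,.046]))
cam('scene','s1');d=cam('top','t1');crop(d,200,165,350,285,5,'t1c');d=load('s1');crop(d,220,100,400,270,4,'s1c')
E
```

```text
(array([0.5634, 0.1157, 0.2258]), array([-3.1415, -0.0014,  3.0476]), array([-0.0001,  0.0028,  0.1798]))
```

View pics/t1c.png

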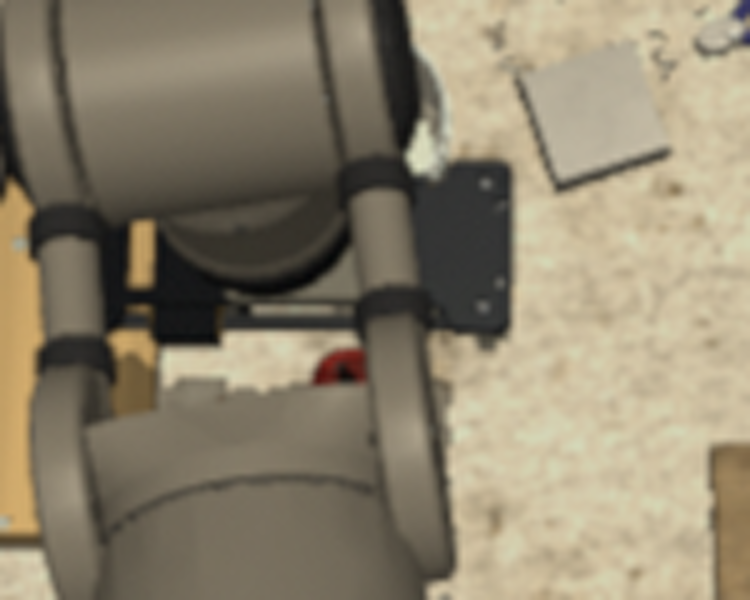

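View pics/s1c.png

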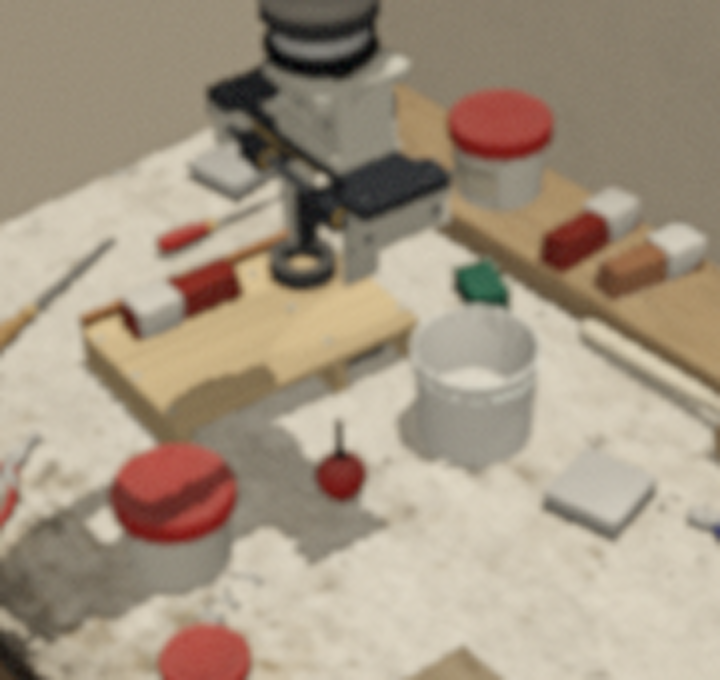

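The hand is above the bulb, with its long body along the lane as intended. In the scene crop the nozzle tip is at (338,421) and the bulb's centre at (340,477). I'll check the bulb position from this view.

Run:
```python
from h import *
np.set_printoptions(precision=4,suppress=True)
d=load('s1')
print(P(d,220+338/4-.4,100+421/4-.4,.075),P(d,220+339/4-.4,100+452/4-.4,.042),P(d,220+341/4-.4,100+477/4-.4,.021), P(d,220+341/4-.4,100+500/4-.4,.0))
```

```text
[0.5673 0.125  0.075 ] [0.5681 0.1267 0.042 ] [0.565  0.1219 0.021 ] [0.562  0.1196 0.    ]
```

Call:
send_rows --pt "-0.001 0.0045 0.03 0 0 0 0.4" --pt "0 0 0.03 0 0 0 0.4" --pt "0 0 0.03 0 0 0 0.4" --pt "0 0 0.02 0 0 0 0.4" --pt "0 0 0 0 0 0 0.4"

```text
time: 2.2
tool_pos: [0.5603, 0.1232, 0.1127]
tool_rot: [-3.14, -0.008, 3.055]
contact_force: [-0.1, -0.1, -0.5]
opening: 0.0551
```

Run:
```python
from h import *
np.set_printoptions(precision=4,suppress=True)
print(delta([.565,.12,.046]))
d=cam('scene','s2');crop(d,250,140,350,250,6,'s2c')
```

```text
(array([0.5603, 0.1232, 0.1127]), array([-3.1404, -0.0085,  3.0549]), array([-0.0056, -0.0027,  0.0666]))
```

View pics/s2c.png

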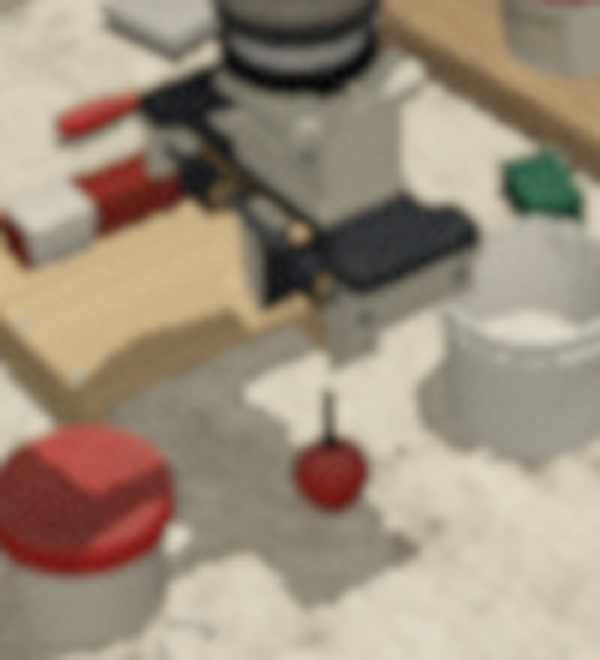

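Call:
send_rows --pt "0 0 0 0 0 0 0.4" --pt "0 0 0 0 0 0 0.4"

```text
time: 2.42
tool_pos: [0.5649, 0.1226, 0.1188]
tool_rot: [3.141, 0.003, 3.054]
contact_force: [0.6, -0.7, 0.5]
opening: 0.055
```

Run:
```python
from h import *
np.set_printoptions(precision=4,suppress=True)
print(delta([.565,.12,.046]))
```

```text
(array([0.5649, 0.1226, 0.1188]), array([3.1409, 0.0034, 3.0544]), array([-0.0001, -0.0026,  0.0728]))
```

Call:
send_rows --pt "0 -0.002 0.02 0 0 0 0.4" --pt "0 0 0.02 0 0 0 0.4" --pt "0 0 0.02 0 0 0 0.4" --pt "0 0 0.01 0 0 0 0.4" --pt "0 0 0 0 0 0 0.4"

```text
time: 2.83
tool_pos: [0.5631, 0.12, 0.0459]
tool_rot: [-3.141, -0.002, 3.054]
contact_force: [0.1, 0.2, -0.4]
opening: 0.0548
```

Call:
send_rows --pt "0 0 0 0 0 0 0.4" --pt "0 0 0 0 0 0 0.4"

```text
time: 3.0
tool_pos: [0.565, 0.1201, 0.0484]
tool_rot: [3.141, 0.003, 3.054]
contact_force: [-0.2, -0.3, 0.5]
opening: 0.0552
```

Run:
```python
from h import *
np.set_printoptions(precision=4,suppress=True)
print(delta([.565,.12,.046]))
d=cam('scene','s3');crop(d,250,140,350,250,6,'s3c')
```

```text
(array([0.565 , 0.1201, 0.0484]), array([3.1411, 0.0028, 3.0538]), array([-0.    , -0.0001,  0.0024]))
```

View pics/s3c.png

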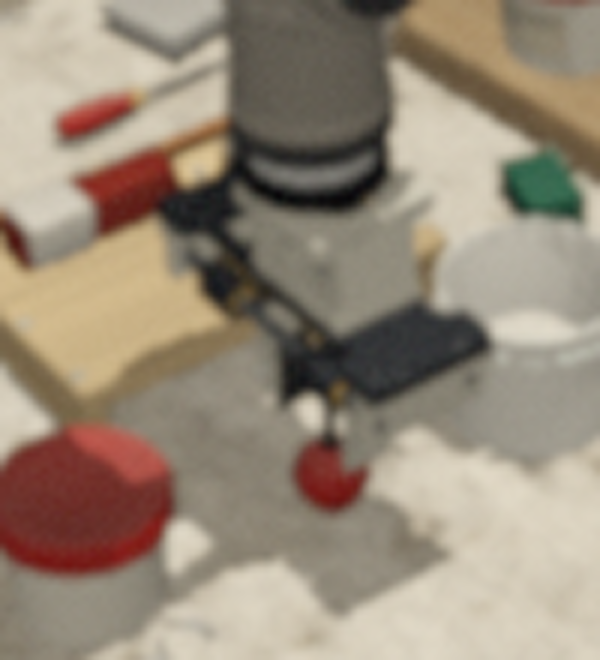

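The fingers straddle the nozzle, with the bulb at crop (330,475) between them. Closing now.

Call:
send_rows --pt "0 0 0 0 0 0 0.6" --pt "0 0 0 0 0 0 0.75" --pt "0 0 0 0 0 0 0.9" --pt "0 0 0 0 0 0 1" --pt "0 0 0 0 0 0 1" --newtons 15

```text
time: 3.47
tool_pos: [0.5639, 0.1199, 0.0469]
tool_rot: [3.141, 0.0, 3.054]
contact_force: [-0.7, -0.8, -0.7]
opening: 0.0264
```

Call:
send_rows --pt "0 0 0 0 0 0 1" --pt "0 0 0 0 0 0 1" --pt "0 0 0 0 0 0 1" --pt "0 0 0 0 0 0 1" --pt "0 0 0 0 0 0 1"

```text
time: 3.88
tool_pos: [0.5638, 0.1199, 0.0466]
tool_rot: [3.142, -0.0, 3.054]
contact_force: [1.1, -0.5, -0.4]
opening: 0.0082
```

Call:
send_rows --pt "0 0 0 0 0 0 1" --pt "0 0 0 0 0 0 1" --pt "0 0 -0.01 0 0 0 1" --pt "0 0 -0.02 0 0 0 1" --pt "0 0 -0.02 0 0 0 1"

```text
time: 4.3
tool_pos: [0.5633, 0.1198, 0.0973]
tool_rot: [-3.141, -0.002, 3.054]
contact_force: [0.3, 1.2, 0.1]
opening: 0.0085
```

Call:
send_rows --pt "0 0 -0.03 0 0 0 1" --pt "0 0 -0.03 0 0 0 1" --pt "0 0 -0.02 0 0 0 1" --pt "0 0 0 0 0 0 1" --pt "0 0 0 0 0 0 1"

```text
time: 4.72
tool_pos: [0.5644, 0.12, 0.1785]
tool_rot: [3.141, 0.003, 3.054]
contact_force: [-0.1, -0.0, -1.4]
opening: 0.0085
```

Run:
```python
from h import *
np.set_printoptions(precision=4,suppress=True)
print(delta([.694,.104,.18]))
d=cam('scene','s4');crop(d,250,120,350,230,6,'s4c')
```

```text
(array([0.5644, 0.12  , 0.1785]), array([3.141 , 0.0033, 3.0538]), array([-0.1305, -0.0045, -0.0011]))
```

View pics/s4c.png

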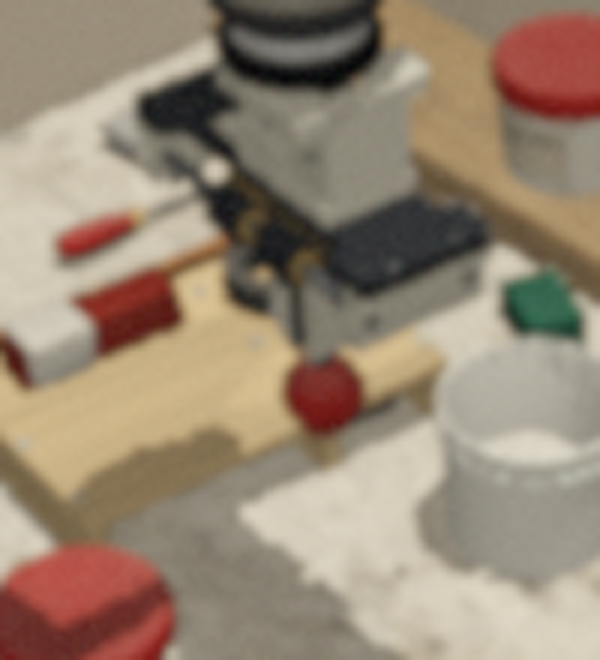

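Call:
send_rows --pt "-0.02 -0.0045 0 0 0 0 1" --pt "-0.03 0 0 0 0 0 1" --pt "-0.03 0 0 0 0 0 1" --pt "-0.03 0 0 0 0 0 1" --pt "-0.0205 0 0 0 0 0 1"

```text
time: 5.18
tool_pos: [0.6946, 0.1034, 0.1743]
tool_rot: [-3.141, -0.003, 3.053]
contact_force: [0.0, -0.3, 0.9]
opening: 0.0085
```

Call:
send_rows --pt "0 0 0 0 0 0 1" --pt "0 0 0 0 0 0 1" --pt "0 0 0 0 0 0 1"

```text
time: 5.43
tool_pos: [0.6921, 0.1041, 0.1751]
tool_rot: [-3.141, -0.003, 3.054]
contact_force: [0.6, 0.6, -0.3]
opening: 0.0084
```

Run:
```python
from h import *
np.set_printoptions(precision=4,suppress=True)
print(delta([.694,.104,.0486]))
d=cam('scene','s5');crop(d,270,110,390,230,6,'s5c')
```

```text
(array([0.6921, 0.1041, 0.1751]), array([-3.1413, -0.0035,  3.0539]), array([-0.0023,  0.0001,  0.1264]))
```

View pics/s5c.png

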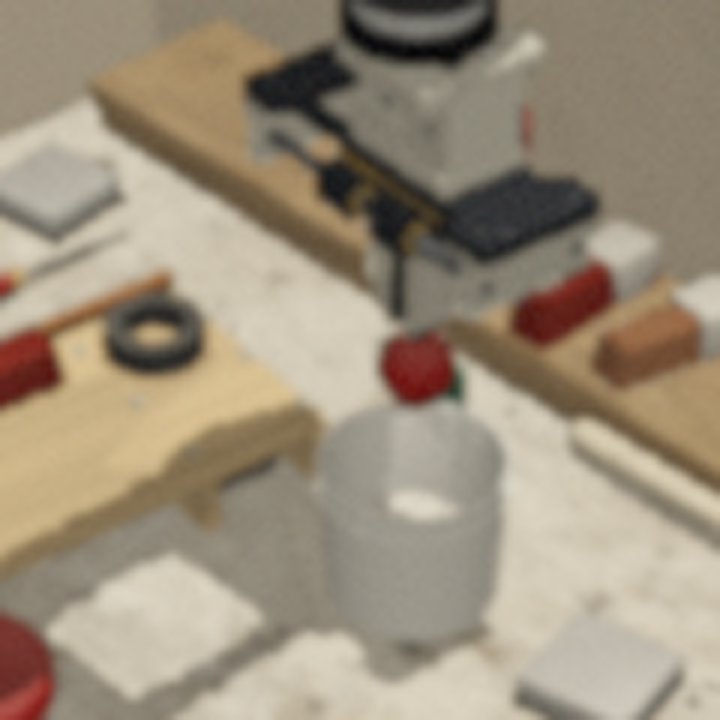

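Call:
send_rows --pt "-0.001 0 0.015 0 0 0 1" --pt "0 0 0.02 0 0 0 1" --pt "0 0 0.02 0 0 0 1" --pt "0 0 0.015 0 0 0 1" --pt "0 0 0 0 0 0 1"

```text
time: 5.9
tool_pos: [0.6914, 0.1041, 0.1031]
tool_rot: [-3.141, -0.007, 3.054]
contact_force: [-0.8, -1.7, -1.1]
opening: 0.0081
```

Call:
send_rows --pt "0 0 0.015 0 0 0 1" --pt "0 0 0.015 0 0 0 1" --pt "0 0 0.01 0 0 0 1" --pt "0 0 0.005 0 0 0 1" --pt "0 0 0 0 0 0 1"

```text
time: 6.32
tool_pos: [0.6937, 0.104, 0.0612]
tool_rot: [-3.141, -0.002, 3.054]
contact_force: [-0.5, -0.2, -0.3]
opening: 0.0084
```

Call:
send_rows --pt "0 0 0.003 0 0 0 1" --pt "0 0 0 0 0 0 1" --pt "0 0 0 0 0 0 1"

```text
time: 6.57
tool_pos: [0.6948, 0.1039, 0.0595]
tool_rot: [3.141, 0.001, 3.054]
contact_force: [0.4, -0.7, -0.8]
opening: 0.0078
```

Run:
```python
from h import *
np.set_printoptions(precision=4,suppress=True)
print(delta([.694,.104,.0486]))
d=cam('scene','s6');crop(d,270,110,390,230,6,'s6c')
```

```text
(array([0.6948, 0.1039, 0.0595]), array([3.1414, 0.0011, 3.0538]), array([0.0008, 0.    , 0.0109]))
```

View pics/s6c.png

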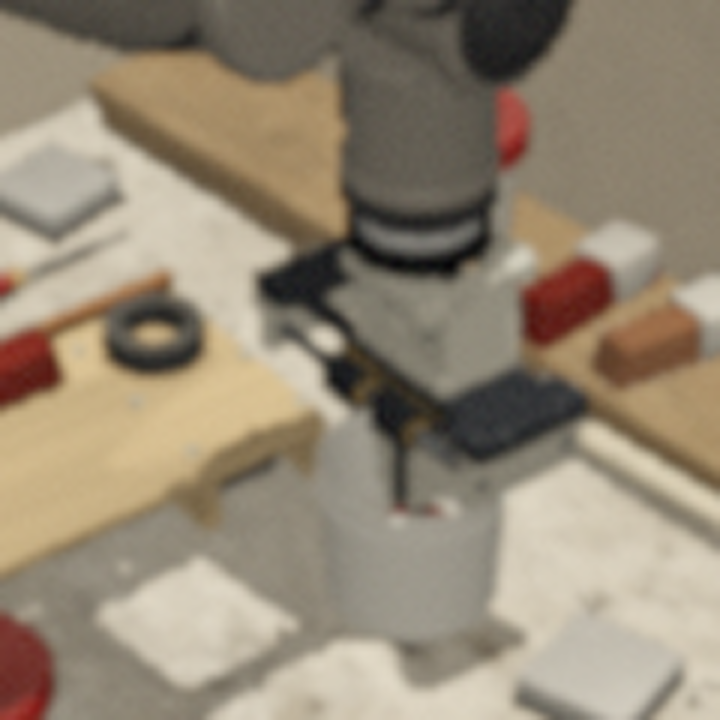

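Call:
send_rows --pt "0 0 0.004 0 0 0 1" --pt "0 0 0.003 0 0 0 1" --pt "0 0 0 0 0 0 1" --pt "0 0 0 0 0 0 1"

```text
time: 6.95
tool_pos: [0.6942, 0.1039, 0.0513]
tool_rot: [3.142, -0.001, 3.054]
contact_force: [0.3, 0.2, -0.5]
opening: 0.0086
```

Call:
send_rows --pt "0 0 0.002 0 0 0 1" --pt "0 0 0.001 0 0 0 1" --pt "0 0 0 0 0 0 1" --pt "0 0 0 0 0 0 1"

```text
time: 7.28
tool_pos: [0.6944, 0.1039, 0.0487]
tool_rot: [3.142, -0.0, 3.054]
contact_force: [0.6, 0.8, -0.7]
opening: 0.0086
```

Call:
send_rows --pt "0 0 0.001 0 0 0 1" --pt "0 0 0 0 0 0 0.9" --pt "0 0 0 0 0 0 0.8" --pt "0 0 0 0 0 0 0.74" --pt "0 0 0 0 0 0 0.74" --newtons 3

```text
time: 7.7
tool_pos: [0.6944, 0.1038, 0.0475]
tool_rot: [-3.142, -0.0, 3.054]
contact_force: [-0.8, -0.6, -0.7]
opening: 0.0225
```

Call:
send_rows --pt "0 0 0 0 0 0 0.74" --pt "0 0 0 0 0 0 0.74" --pt "0 0 0 0 0 0 0.74" --pt "0 0 -0.005 0 0 0 0.74" --pt "0 0 -0.01 0 0 0 0.74"

```text
time: 8.12
tool_pos: [0.6936, 0.1038, 0.0618]
tool_rot: [-3.141, -0.003, 3.054]
contact_force: [0.3, 0.8, -0.1]
opening: 0.024
```

Call:
send_rows --pt "0 0 -0.02 0 0 0 0.74" --pt "0 0 -0.03 0 0 0 0.74" --pt "0 0 -0.04 0 0 0 0.74" --pt "0 0 -0.03 0 0 0 0.74" --pt "0 0 -0.02 0 0 0 0.74"

```text
time: 8.53
tool_pos: [0.6956, 0.104, 0.2085]
tool_rot: [3.141, 0.007, 3.054]
contact_force: [-0.2, 0.1, -0.3]
opening: 0.024
```

Run:
```python
from h import *
np.set_printoptions(precision=4,suppress=True)
print(delta([.694,.104,.0486]),observe()['opening'])
d=cam('scene','s7');crop(d,270,110,390,230,6,'s7c')
```

```text
(array([0.6956, 0.104 , 0.2085]), array([3.1407, 0.0067, 3.0539]), array([ 0.0026, -0.0003,  0.1599])) 0.02398948158317933
```

View pics/s7c.png

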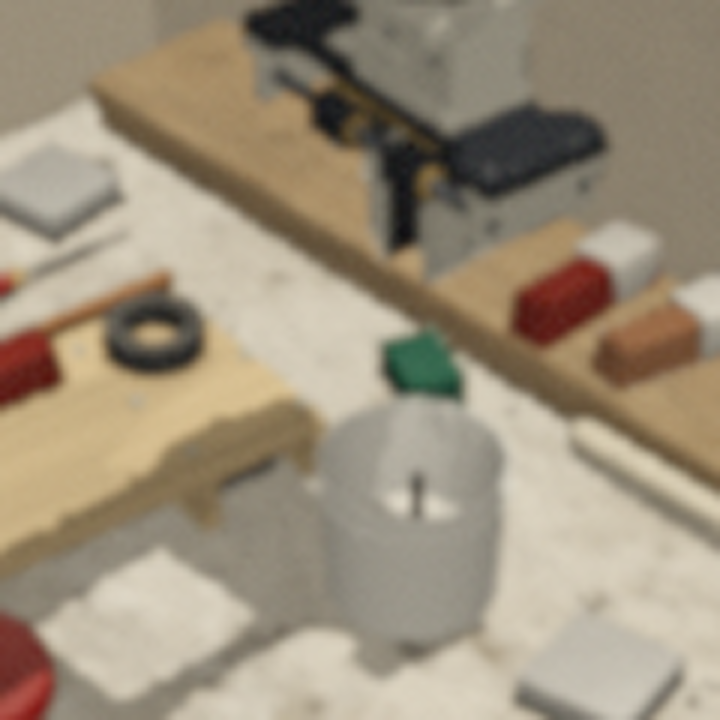

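The bulb stands upright in the tub, with its nozzle at crop (417,495), and is released. Next is the board: I'll open the fingers and go behind its near long edge.

```bash
cat >> h.py <<'E'
RO=np.array([.5715,.2165,0]); HD=1.482
XL=np.array([np.cos(HD),np.sin(HD),0]); YL=np.array([-np.sin(HD),np.cos(HD),0])
def r2w(x,y,z=0): return RO+x*XL+y*YL+np.array([0,0,z])
def w2r(p): q=np.array(p)-RO; return np.array([q@XL,q@YL,p[2]])
def board(d,show=True):
    """fit board from colour+height in top picture"""
    p=cloud(d); z=p[...,2]; c=d['color'].astype(int)
    m=((z>.007)&(z<.018)&(p[...,0]>.36)&(p[...,0]<.68)&(p[...,1]>-.30)&(p[...,1]<.23)).astype(np.uint8)
    m=cv2.morphologyEx(m,cv2.MORPH_OPEN,np.ones((5,5)))
    n,l,s,_=cv2.connectedComponentsWithStats(m); 
    i=1+np.argmax(s[1:,4]); q=p[l==i]
    r=cv2.minAreaRect(q[:,:2].astype(np.float32)); b=cv2.boxPoints(r)
    return s[i],r,np.array([w2r([*x,.012]) for x in b]),w2r([*r[0],.012]),w2r([*q[:,:2].mean(0),.012])
E
python3 - <<'E'
from h import *
np.set_printoptions(precision=4,suppress=True)
for x in board(load('top0')): print(x)
t=r2w(-.374,.169,.15);print(t,delta(t))
d=cam('top','t8')
for x in board(d): print(x)
E
```

```text
[ 343  252   64   44 1873]
((0.45796066522598267, -0.15082526206970215), (0.16288945078849792, 0.11385999619960785), 87.13671112060547)
[[-0.4595  0.1342  0.012 ]
 [-0.4551  0.0205  0.012 ]
 [-0.2924  0.0268  0.012 ]
 [-0.2968  0.1406  0.012 ]]
[-0.3759  0.0805  0.012 ]
[-0.3815  0.0811  0.012 ]
[ 0.37  -0.141  0.15 ] (array([0.6968, 0.104 , 0.2122]), array([3.14  , 0.0122, 3.0539]), array([ 0.3048, -0.2728,  0.058 ]))
[ 343  253   64   42 1409]
((0.4575777053833008, -0.15095120668411255), (0.16703982651233673, 0.10915258526802063), 84.11407470703125)
[[-0.4589  0.1366  0.012 ]
 [-0.4604  0.0275  0.012 ]
 [-0.2934  0.0252  0.012 ]
 [-0.2918  0.1343  0.012 ]]
[-0.3761  0.0809  0.012 ]
[-0.3709  0.0878  0.012 ]
```

Call:
send_rows --pt "0.0277 -0.0248 0 0 0 0 0" --pt "0.0277 -0.0248 0 0 0 0 0" --pt "0.0277 -0.0248 0 0 0 0 0" --pt "0.0277 -0.0248 0 0 0 0 0" --pt "0.0277 -0.0248 0 0 0 0 0"

```text
time: 9.05
tool_pos: [0.5435, -0.0082, 0.2023]
tool_rot: [3.142, -0.001, 3.054]
contact_force: [0.5, -1.3, 0.9]
opening: 0.0525
```

Call:
send_rows --pt "0.0277 -0.0248 0 0 0 0 0" --pt "0.0277 -0.0248 0 0 0 0 0" --pt "0.0277 -0.0248 0 0 0 0 0" --pt "0.0277 -0.0248 0 0 0 0 0" --pt "0.0277 -0.0248 0 0 0 0 0"

```text
time: 9.47
tool_pos: [0.3948, -0.1193, 0.2025]
tool_rot: [3.142, -0.0, 3.054]
contact_force: [0.7, -1.7, -0.9]
opening: 0.0862
```

Call:
send_rows --pt "0.0277 -0.0248 0 0 0 0 0" --pt "0 0 0.02 0 0 0 0" --pt "0 0 0.02 0 0 0 0" --pt "0 0 0.02 0 0 0 0" --pt "0 0 0 0 0 0 0"

```text
time: 9.88
tool_pos: [0.3647, -0.1401, 0.1401]
tool_rot: [3.139, -0.005, 3.053]
contact_force: [-0.0, 0.1, -0.2]
opening: 0.092
```

Run:
```python
from h import *
np.set_printoptions(precision=4,suppress=True)
t=r2w(-.374,.169,.006);print(t,delta(t),observe()['opening'])
d=cam('scene','s9');cv2.imwrite('pics/s9c.png',d['color'][100:440,150:550,::-1].repeat(2,0).repeat(2,1)[:600])
```

```text
[ 0.37  -0.141  0.006] (array([ 0.3647, -0.1401,  0.1401]), array([ 3.1387, -0.0054,  3.0528]), array([-0.0061, -0.0008,  0.1341])) 0.09203049710803171
```

View pics/s9c.png

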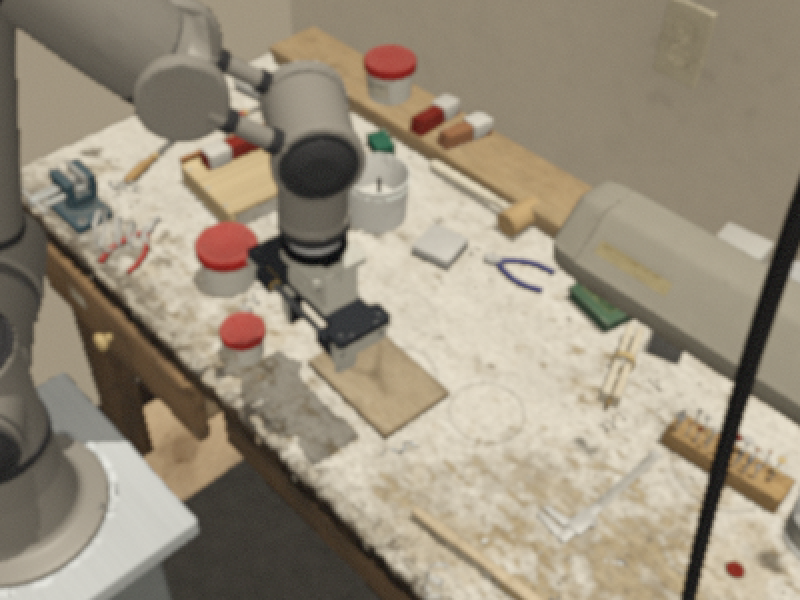

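Call:
send_rows --pt "-0.001 0 0.03 0 0 0 0" --pt "0 0 0.03 0 0 0 0" --pt "0 0 0.03 0 0 0 0" --pt "0 0 0.02 0 0 0 0" --pt "0 0 0 0 0 0 0"

```text
time: 10.35
tool_pos: [0.3668, -0.1403, 0.0308]
tool_rot: [3.139, -0.005, 3.054]
contact_force: [0.1, 0.7, 0.0]
opening: 0.0917
```

Call:
send_rows --pt "0 0 0 0 0 0 0" --pt "0 0 0 0 0 0 0" --pt "0 0 0 0 0 0 0"

```text
time: 10.6
tool_pos: [0.3692, -0.1419, 0.0343]
tool_rot: [-3.14, 0.003, 3.054]
contact_force: [0.1, -0.6, 0.4]
opening: 0.0917
```

Run:
```python
from h import *
np.set_printoptions(precision=4,suppress=True)
t=r2w(-.374,.169,.006);print(t,delta(t))
```

```text
[ 0.37  -0.141  0.006] (array([ 0.3692, -0.1419,  0.0343]), array([-3.1402,  0.003 ,  3.0541]), array([-0.0006,  0.0009,  0.0283]))
```

Call:
send_rows --pt "0 0 0.015 0 0 0 0" --pt "0 0 0.008 0 0 0 0" --pt "0 0 0.004 0 0 0 0" --pt "0 0 0 0 0 0 0" --pt "0 0 0 0 0 0 0"

```text
time: 11.02
tool_pos: [0.3681, -0.1413, 0.006]
tool_rot: [3.142, 0.0, 3.054]
contact_force: [0.1, 0.1, -1.4]
opening: 0.0917
```

Call:
send_rows --pt "0 0 0 0 0 0 0" --pt "0 0 0 0 0 0 0"

```text
time: 11.18
tool_pos: [0.3682, -0.1414, 0.0061]
tool_rot: [-3.141, 0.001, 3.054]
contact_force: [0.8, -0.8, -0.4]
opening: 0.092
```

Run:
```python
from h import *
np.set_printoptions(precision=4,suppress=True)
t=r2w(-.374,.067,.006);print(t,delta(t))
```

```text
[ 0.4716 -0.1501  0.006 ] (array([ 0.3682, -0.1414,  0.0061]), array([-3.1414,  0.0007,  3.0538]), array([-0.1037,  0.0004,  0.0002]))
```

Call:
send_rows --pt "-0.008 0 0 0 0 0 0" --pt "-0.01 0 0 0 0 0 0" --pt "-0.01 0 0 0 0 0 0" --pt "-0.01 0 0 0 0 0 0" --pt "-0.01 0 0 0 0 0 0"

```text
time: 11.6
tool_pos: [0.4163, -0.1453, 0.0058]
tool_rot: [3.141, -0.001, 3.054]
contact_force: [-2.3, 0.9, 1.5]
opening: 0.0918
```

Call:
send_rows --pt "-0.01 0 0 0 0 0 0" --pt "-0.01 0 0 0 0 0 0" --pt "-0.01 0 0 0 0 0 0" --pt "-0.006 0 0 0 0 0 0" --pt "0 0 0 0 0 0 0"

```text
time: 12.02
tool_pos: [0.4533, -0.1489, 0.0059]
tool_rot: [-3.141, 0.002, 3.054]
contact_force: [0.3, 0.4, 0.2]
opening: 0.0919
```

Run:
```python
from h import *
np.set_printoptions(precision=4,suppress=True)
t=r2w(-.374,.067,.006);print(t,delta(t),observe()['contact_force'])
d=cam('top','t10');crop(d,240,160,440,310,4,'t10c')
for x in board(d): print(x)
d=cam('scene','s10');crop(d,240,180,420,330,4,'s10c')
```

```text
[ 0.4716 -0.1501  0.006 ] (array([ 0.4533, -0.1489,  0.0059]), array([-3.141 ,  0.0018,  3.0543]), array([-0.0183,  0.0004, -0.0001])) [0.3155 0.4207 0.1601]
[344 230  13  25 243]
((0.5475209951400757, -0.09483984857797623), (0.03252454102039337, 0.06626741588115692), 84.45729064941406)
[[-0.3282  0.0295  0.012 ]
 [-0.3288 -0.0367  0.012 ]
 [-0.2962 -0.037   0.012 ]
 [-0.2957  0.0293  0.012 ]]
[-0.3122 -0.0037  0.012 ]
[-0.3106 -0.0031  0.012 ]
```

View pics/t10c.png

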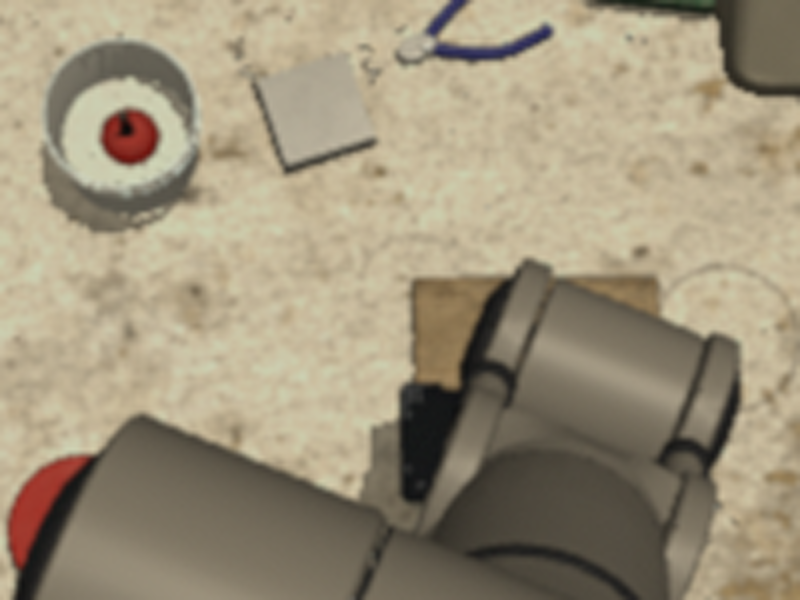

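View pics/s10c.png

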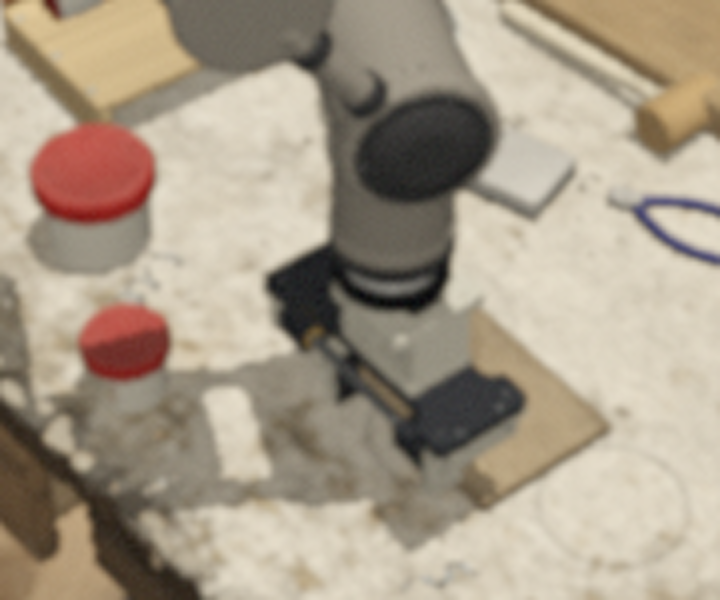

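Run:
```python
from h import *
np.set_printoptions(precision=4,suppress=True)
d=load('t10')
a=P(d,240+413/4-.4,160+281/4-.4,.012);b=P(d,240+658/4-.4,160+276/4-.4,.012)
print(w2r(a),w2r(b),np.linalg.norm(a-b),np.arctan2(*(a-b)[:2][::-1]))
```

```text
[-0.2933 -0.037   0.012 ] [-0.4582 -0.0406  0.012 ] 0.16491871582542522 1.5036690300185298
```

Call:
send_rows --pt "-0.008 0 0 0 0 0 0" --pt "-0.0065 0 0 0 0 0 0" --pt "-0.004 0 0 0 0 0 0" --pt "0 0 0 0 0 0 0" --pt "0 0 0 0 0 0 0"

```text
time: 12.53
tool_pos: [0.4705, -0.1503, 0.0057]
tool_rot: [-3.141, 0.001, 3.054]
contact_force: [-0.5, 0.6, -0.4]
opening: 0.0917
```

Call:
send_rows --pt "0.015 0 0 0 0 0 0" --pt "0.02 0 0 0 0 0 0" --pt "0 0 -0.03 0 0 0 0" --pt "0 0 -0.04 0 0 0 0" --pt "0 0 -0.03 0 0 0 0"

```text
time: 12.95
tool_pos: [0.4349, -0.1471, 0.1076]
tool_rot: [3.142, 0.0, 3.053]
contact_force: [0.7, -0.3, -0.7]
opening: 0.092
```

Call:
send_rows --pt "-0.025 -0.0305 0 0 0 0 0" --pt "-0.025 -0.0305 0 0 0 0 0" --pt "-0.026 -0.0305 0 0 0 0 0" --pt "-0.026 -0.0305 0 0 0 0 0" --pt "0 0 0 0 0 0.121 0"

```text
time: 13.37
tool_pos: [0.5295, -0.2838, 0.1057]
tool_rot: [-3.138, 0.005, 2.931]
contact_force: [-1.0, 0.8, 1.1]
opening: 0.0918
```

Call:
send_rows --pt "0 0 0 0 0 0.121 0" --pt "0 0 0 0 0 0.121 0" --pt "0 0 0 0 0 0.121 0" --pt "0 0 0 0 0 0.121 0" --pt "0 0 0 0 0 0.121 0"

```text
time: 13.78
tool_pos: [0.5259, -0.2776, 0.1055]
tool_rot: [3.142, -0.0, 2.322]
contact_force: [-0.5, 0.0, -0.9]
opening: 0.0915
```

Call:
send_rows --pt "0 0 0 0 0 0.121 0" --pt "0 0 0 0 0 0.121 0" --pt "0 0 0 0 0 0.121 0" --pt "0 0 0 0 0 0.121 0" --pt "0 0 0 0 0 0.121 0"

```text
time: 14.2
tool_pos: [0.5259, -0.2775, 0.1056]
tool_rot: [-3.141, -0.0, 1.717]
contact_force: [0.7, 0.2, -0.6]
opening: 0.0918
```

Call:
send_rows --pt "0 0 0 0 0 0.121 0" --pt "0 0 0 0 0 0.121 0" --pt "0 0 0 0 0 0 0" --pt "0 0 0 0 0 0 0"

```text
time: 14.53
tool_pos: [0.526, -0.2776, 0.1056]
tool_rot: [-3.141, -0.0, 1.484]
contact_force: [0.4, -0.6, -0.3]
opening: 0.0919
```

Run:
```python
from h import *
np.set_printoptions(precision=4,suppress=True)
d=cam('top','t11');crop(d,240,160,440,310,4,'t11c')
for x in board(d): print(x)
t=r2w(-.496,0,.006);print(t,delta(t))
```

```text
[ 344  222   61   43 1732]
((0.5401448011398315, -0.1594160944223404), (0.16223126649856567, 0.11594150960445404), 84.50029754638672)
[[-0.4579  0.0564  0.012 ]
 [-0.4587 -0.0595  0.012 ]
 [-0.2965 -0.0607  0.012 ]
 [-0.2957  0.0553  0.012 ]]
[-0.3772 -0.0021  0.012 ]
[-0.3774 -0.0047  0.012 ]
[ 0.5275 -0.2775  0.006 ] (array([ 0.526 , -0.2776,  0.1057]), array([-3.1415, -0.0001,  1.4846]), array([0.0002, 0.0015, 0.0997]))
```

View pics/t11c.png

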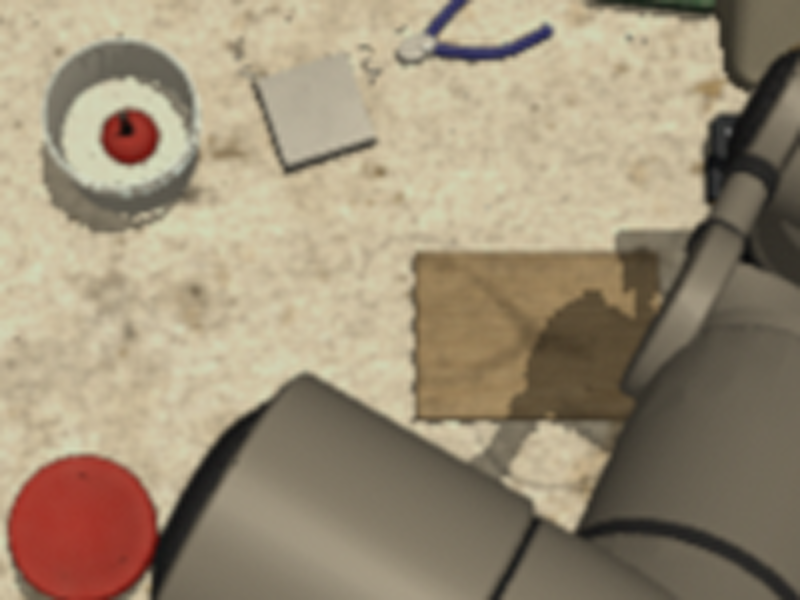

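The board is at riser (-0.377, -0.002) and parallel to the bay. Now I'll lower behind its tail and push with the fingers spread until the hand nears the tubs.

Call:
send_rows --pt "0 0.001 0.03 0 0 0 0" --pt "0 0 0.03 0 0 0 0" --pt "0 0 0.02 0 0 0 0" --pt "0 0 0.012 0 0 0 0" --pt "0 0 0.004 0 0 0 0"

```text
time: 15.0
tool_pos: [0.5261, -0.277, 0.0076]
tool_rot: [-3.139, -0.002, 1.483]
contact_force: [-0.8, 0.2, 0.9]
opening: 0.092
```

Call:
send_rows --pt "0 0 0 0 0 0 0" --pt "0 0 0 0 0 0 0"

```text
time: 15.17
tool_pos: [0.5278, -0.2782, 0.0107]
tool_rot: [3.14, 0.001, 1.482]
contact_force: [-0.1, -0.3, 0.4]
opening: 0.0922
```

Run:
```python
from h import *
np.set_printoptions(precision=4,suppress=True)
t=r2w(-.196,0,.006);print(t,delta(t))
```

```text
[0.5541 0.0213 0.006 ] (array([ 0.5278, -0.2782,  0.0107]), array([3.1401, 0.0007, 1.4816]), array([ 0.3006, -0.0004,  0.0045]))
```

Call:
send_rows --pt "0 0 0.0045 0 0 0 0" --pt "0.006 0 0 0 0 0 0" --pt "0.01 0 0 0 0 0 0" --pt "0.012 0 0 0 0 0 0" --pt "0.012 0 0 0 0 0 0"

```text
time: 15.58
tool_pos: [0.531, -0.2368, 0.0057]
tool_rot: [3.141, 0.0, 1.481]
contact_force: [0.2, -0.4, 1.4]
opening: 0.0919
```

Call:
send_rows --pt "0.012 0 0 0 0 0 0" --pt "0.012 0 0 0 0 0 0" --pt "0.012 0 0 0 0 0 0" --pt "0.012 0 0 0 0 0 0" --pt "0.012 0 0 0 0 0 0"

```text
time: 16.0
tool_pos: [0.5363, -0.1768, 0.0053]
tool_rot: [3.141, 0.0, 1.481]
contact_force: [0.3, -2.7, 1.6]
opening: 0.092
```

Call:
send_rows --pt "0.012 0 0 0 0 0 0" --pt "0.012 0 0 0 0 0 0" --pt "0.012 0 0 0 0 0 0" --pt "0.012 0 0 0 0 0 0" --pt "0.012 0 0 0 0 0 0"

```text
time: 16.42
tool_pos: [0.5416, -0.1172, 0.0052]
tool_rot: [-3.142, -0.0, 1.481]
contact_force: [-0.6, -2.5, 2.3]
opening: 0.0919
```

Call:
send_rows --pt "0.012 0 0 0 0 0 0" --pt "0.012 0 0 0 0 0 0" --pt "0.012 0 0 0 0 0 0" --pt "0.012 0 0 0 0 0 0" --pt "0.012 0 0 0 0 0 0"

```text
time: 16.83
tool_pos: [0.5469, -0.0574, 0.0052]
tool_rot: [-3.142, -0.0, 1.481]
contact_force: [0.1, -0.7, 0.6]
opening: 0.0919
```

Run:
```python
from h import *
np.set_printoptions(precision=4,suppress=True)
t=r2w(-.196,0,.006);print(t,delta(t))
d=cam('top','t12');crop(d,200,160,400,310,4,'t12c')
for x in board(d): print(x)
```

```text
[0.5541 0.0213 0.006 ] (array([ 0.5469, -0.0574,  0.0052]), array([-3.1415, -0.0001,  1.4808]), array([ 0.079 ,  0.0001, -0.0008]))
[274 228  29  36 512]
((0.5544285774230957, 0.07058174908161163), (0.07544519007205963, 0.09562616795301437), 89.48332214355469)
[[-0.1883  0.0487  0.012 ]
 [-0.1806 -0.0466  0.012 ]
 [-0.1054 -0.0406  0.012 ]
 [-0.1131  0.0547  0.012 ]]
[-0.1469  0.0041  0.012 ]
[-0.1434  0.0076  0.012 ]
```

View pics/t12c.png

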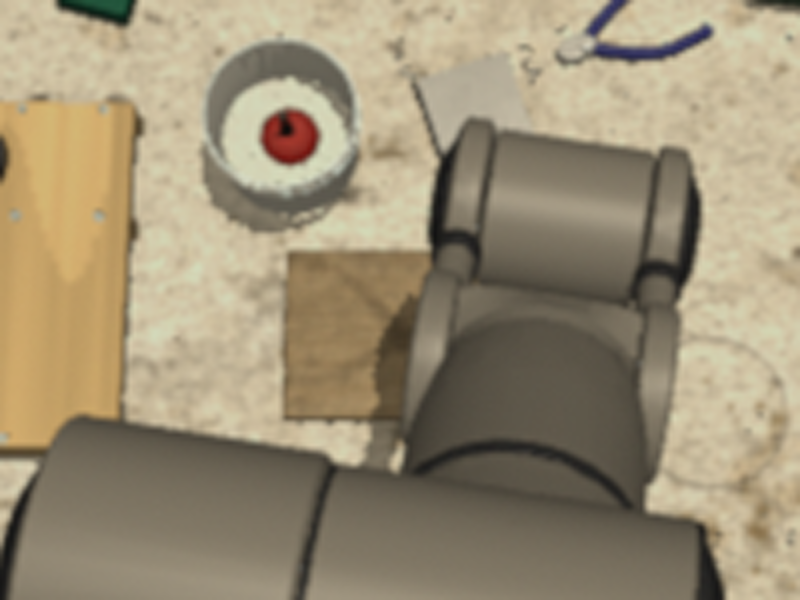

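Call:
send_rows --pt "0.009 0 0 0 0 0 0" --pt "0.012 0 0 0 0 0 0" --pt "0.012 0 0 0 0 0 0" --pt "0.012 0 0 0 0 0 0" --pt "0.012 0 0 0 0 0 0"

```text
time: 17.3
tool_pos: [0.5519, -0.0005, 0.0051]
tool_rot: [-3.141, -0.0, 1.481]
contact_force: [-0.4, -1.2, -0.1]
opening: 0.0916
```

Call:
send_rows --pt "0.01 0 0 0 0 0 0" --pt "0.007 0 0 0 0 0 0" --pt "0.003 0 0 0 0 0 0" --pt "0 0 0 0 0 0 0" --pt "0 0 0 0 0 0 0"

```text
time: 17.72
tool_pos: [0.5539, 0.0181, 0.0053]
tool_rot: [3.141, -0.0, 1.481]
contact_force: [-0.3, 0.3, 0.9]
opening: 0.0919
```

Run:
```python
from h import *
np.set_printoptions(precision=4,suppress=True)
d=load('t12');a=P(d,200+288/4-.4,160+252/4-.4,.012);b=P(d,200+284/4-.4,160+418/4-.4,.012);print(w2r(a),w2r(b))
t=r2w(-.196,0,.006);print(t,delta(t))
d=cam('top','t13');crop(d,160,160,360,310,4,'t13c')
for x in board(d): print(x)
```

```text
[-0.1011 -0.057   0.012 ] [-0.1007  0.0564  0.012 ]
[0.5541 0.0213 0.006 ] (array([0.5539, 0.0181, 0.0053]), array([ 3.1414, -0.0001,  1.4809]), array([ 0.0031, -0.0001, -0.0007]))
[246 222  22  13 182]
((0.608243465423584, 0.15247319638729095), (0.057495519518852234, 0.03495202958583832), 85.08235168457031)
[[-0.0893 -0.0249  0.012 ]
 [-0.0892 -0.0598  0.012 ]
 [-0.0317 -0.0597  0.012 ]
 [-0.0318 -0.0247  0.012 ]]
[-0.0605 -0.0423  0.012 ]
[-0.0584 -0.0456  0.012 ]
```

View pics/t13c.png

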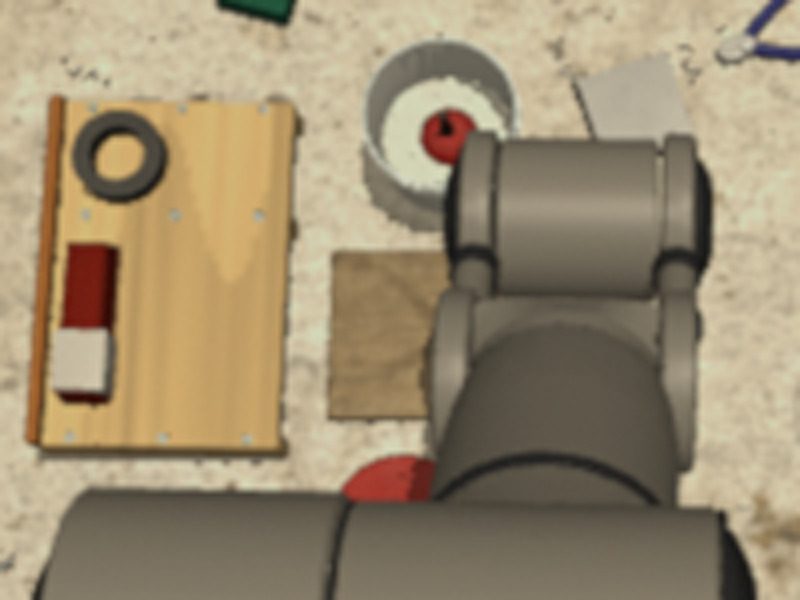

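Call:
send_rows --pt "-0.015 0 0 0 0 0 0" --pt "-0.025 0 0 0 0 0 0" --pt "0 0 -0.03 0 0 0 0.5" --pt "0 0 -0.04 0 0 0 1" --pt "0 0 -0.03 0 0 0 1" --newtons 20

```text
time: 18.18
tool_pos: [0.5503, -0.0229, 0.1072]
tool_rot: [3.141, -0.0, 1.479]
contact_force: [1.9, -0.8, 0.6]
opening: 0.0763
```

Call:
send_rows --pt "0 0 0 0 0 -0.121 1" --pt "0 0 0 0 0 -0.121 1" --pt "0 0 0 0 0 -0.121 1" --pt "0 0 0 0 0 -0.121 1" --pt "0 0 0 0 0 -0.121 1"

```text
time: 18.6
tool_pos: [0.5502, -0.0224, 0.1054]
tool_rot: [3.141, 0.0, 2.091]
contact_force: [0.6, -0.1, -1.1]
opening: 0.0429
```

Call:
send_rows --pt "0 0 0 0 0 -0.121 1" --pt "0 0 0 0 0 -0.121 1" --pt "0 0 0 0 0 -0.121 1" --pt "0 0 0 0 0 -0.121 1" --pt "0 0 0 0 0 -0.121 1"

```text
time: 19.02
tool_pos: [0.5502, -0.0224, 0.1053]
tool_rot: [3.141, 0.0, 2.696]
contact_force: [0.6, 0.4, -0.6]
opening: 0.0095
```

Call:
send_rows --pt "0 0 0 0 0 -0.121 1" --pt "0 0 0 0 0 -0.121 1" --pt "0 0 0 0 0 -0.121 1" --pt "0 0 0 0 0 0 1" --pt "0 0 0 0 0 0 1"

```text
time: 19.43
tool_pos: [0.5502, -0.0222, 0.1052]
tool_rot: [3.141, 0.0, 3.049]
contact_force: [-0.3, -0.2, 0.1]
opening: 0.0007
```

Run:
```python
from h import *
np.set_printoptions(precision=4,suppress=True)
d=cam('top','t14');crop(d,160,160,360,310,4,'t14c')
for x in board(d): print(x)
t=r2w(-.24,-.0,.006);print(t,delta(t),observe()['opening'])
```

```text
[243 222  40  18 411]
((0.5996928811073303, 0.1368437111377716), (0.10615726560354233, 0.048218511044979095), 84.94429779052734)
[[-0.1299 -0.0111  0.012 ]
 [-0.1299 -0.0593  0.012 ]
 [-0.0238 -0.0592  0.012 ]
 [-0.0238 -0.011   0.012 ]]
[-0.0768 -0.0351  0.012 ]
[-0.0786 -0.0363  0.012 ]
[ 0.5502 -0.0226  0.006 ] (array([ 0.5502, -0.0221,  0.1052]), array([3.1415, 0.    , 3.0493]), array([-0.0001, -0.0004,  0.0992])) 0.0007183622475949376
```

View pics/t14c.png

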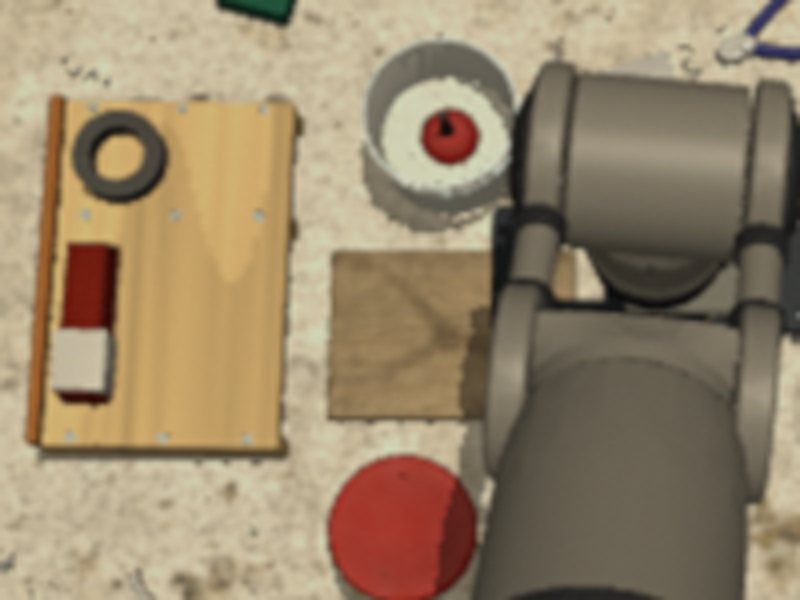

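Call:
send_rows --pt "-0.001 0 0.03 0 0 0 1" --pt "0 0 0.03 0 0 0 1" --pt "0 0 0.02 0 0 0 1" --pt "0 0 0.012 0 0 0 1" --pt "0 0 0.005 0 0 0 1"

```text
time: 19.9
tool_pos: [0.5499, -0.0218, 0.0061]
tool_rot: [3.141, -0.004, 3.051]
contact_force: [-0.4, -0.7, 0.4]
opening: 0.0007
```

Call:
send_rows --pt "0 0 0 0 0 0 1" --pt "0 0 0 0 0 0 1"

```text
time: 20.07
tool_pos: [0.5516, -0.022, 0.0087]
tool_rot: [3.142, 0.001, 3.052]
contact_force: [-0.5, -0.2, 0.3]
opening: 0.0002
```

Run:
```python
from h import *
np.set_printoptions(precision=4,suppress=True)
o=observe();print(o['tool_pos'],o['tool_rot'],w2r(o['tool_pos']))
```

```text
[ 0.5516 -0.022   0.0087] [3.1416 0.0007 3.0524] [-0.2393 -0.0014  0.0087]
```

Call:
send_rows --pt "0 0 0.003 0 0 0 1" --pt "0 0.012 0 0 0 0 1" --pt "0 0.01 0 0 0 0 1" --pt "0 0.008 0 0 0 0 1" --pt "0 0.008 0 0 0 0 1"

```text
time: 20.48
tool_pos: [0.5548, 0.0174, 0.0056]
tool_rot: [3.141, 0.001, 3.055]
contact_force: [0.1, 0.1, -0.1]
opening: 0.0006
```

Call:
send_rows --pt "0 0.008 0 0 0 0 1" --pt "0 0.008 0 0 0 0 1" --pt "0 0.008 0 0 0 0 1" --pt "0 0.006 0 0 0 0 1" --pt "0 0 0 0 0 0 1"

```text
time: 20.9
tool_pos: [0.5574, 0.0472, 0.0053]
tool_rot: [3.141, 0.0, 3.055]
contact_force: [0.3, -0.8, 0.5]
opening: 0.0003
```

```bash
cat >> h.py <<'E'
def edges(d,u0,u1,v0,v1):
    """board near/far long edges in rows of depth>7mm, printed in riser frame"""
    p=cloud(d); z=p[...,2]; pr=(p-RO); X=pr@XL; Y=pr@YL
    m=(z>.007)&(z<.018)&(X<-.003)&(X>-.25)&(abs(Y)<.085)
    out=[]
    for u in range(u0,u1,3):
        v=np.where(m[v0:v1,u])[0]+v0
        if len(v)>5:
            a=w2r(P(d,u,v.min()-.5,.012)); b=w2r(P(d,u,v.max()+.5,.012)); out.append((u,a[0],a[1],b[0],b[1]))
    return np.array(out)
E
python3 - <<'E'
from h import *
np.set_printoptions(precision=4,suppress=True)
o=observe();print(o['tool_pos'],o['tool_rot'],w2r(o['tool_pos']),o['contact_force'])
d=cam('top','t15');crop(d,160,160,360,310,4,'t15c'); print(edges(d,225,300,205,280))
E
```

```text
[0.5574 0.0472 0.0053] [3.1412 0.0005 3.0548] [-0.1699 -0.001   0.0053] [ 0.3326 -0.8208  0.4867]
[[237.      -0.0076  -0.06    -0.0115   0.0575]
 [240.      -0.0157  -0.06    -0.0194   0.0548]
 [243.      -0.0238  -0.06    -0.0274   0.0575]
 [246.      -0.0319  -0.06    -0.0354   0.0575]
 [249.      -0.04    -0.06    -0.0433   0.0548]
 [252.      -0.048   -0.0628  -0.0513   0.0548]
 [255.      -0.0562  -0.06    -0.0575  -0.0103]]
```

View pics/t15c.png

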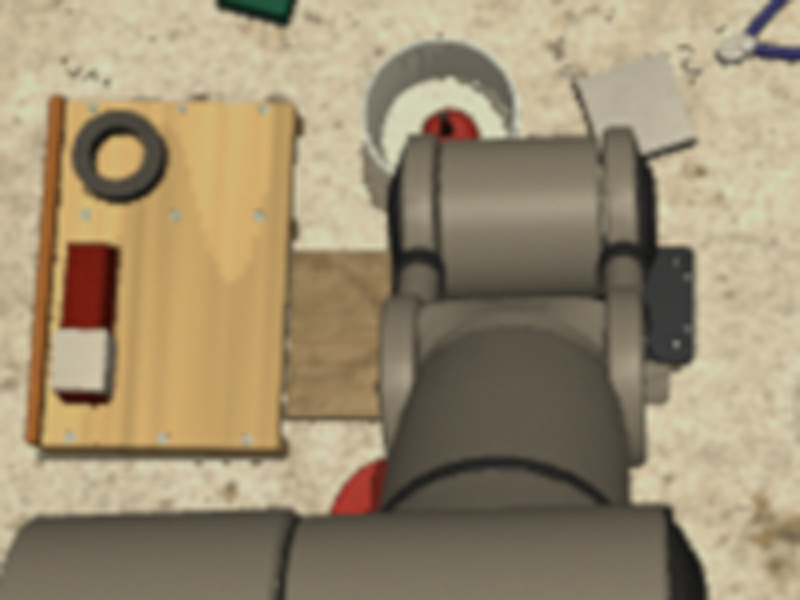

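Call:
send_rows --pt "0 0.006 0 0 0 0 1" --pt "0 0.008 0 0 0 0 1" --pt "0 0.008 0 0 0 0 1" --pt "0 0.008 0 0 0 0 1" --pt "0 0.008 0 0 0 0 1"

```text
time: 21.37
tool_pos: [0.5605, 0.0847, 0.0052]
tool_rot: [3.141, -0.0, 3.054]
contact_force: [0.2, -1.7, 0.2]
opening: 0.0007
```

Call:
send_rows --pt "0 0.008 0 0 0 0 1" --pt "0 0.008 0 0 0 0 1" --pt "0 0.006 0 0 0 0 1" --pt "0 0 0 0 0 0 1"

```text
time: 21.7
tool_pos: [0.5625, 0.1072, 0.0052]
tool_rot: [3.141, 0.0, 3.055]
contact_force: [-0.3, 0.1, -0.3]
opening: 0.0002
```

Run:
```python
from h import *
np.set_printoptions(precision=4,suppress=True)
o=observe();print(o['tool_pos'],o['tool_rot'],w2r(o['tool_pos']),o['contact_force'])
d=cam('top','t16');crop(d,160,160,360,310,4,'t16c'); print(edges(d,225,300,205,280))
d=cam('scene','s16');crop(d,200,120,380,270,4,'s16c')
```

```text
[0.5625 0.1072 0.0052] [3.141  0.0002 3.055 ] [-0.1097 -0.0007  0.0052] [-0.2661  0.0949 -0.3099]
[]
```

View pics/t16c.png

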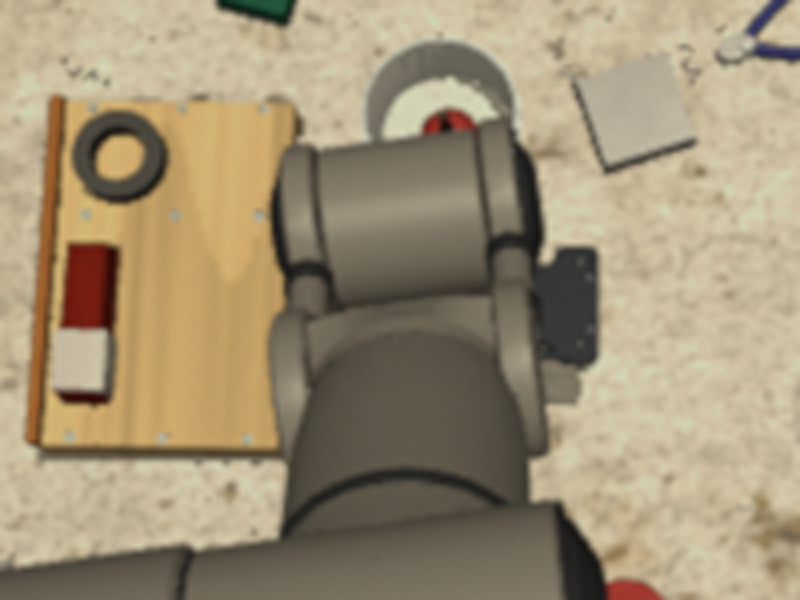

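View pics/s16c.png

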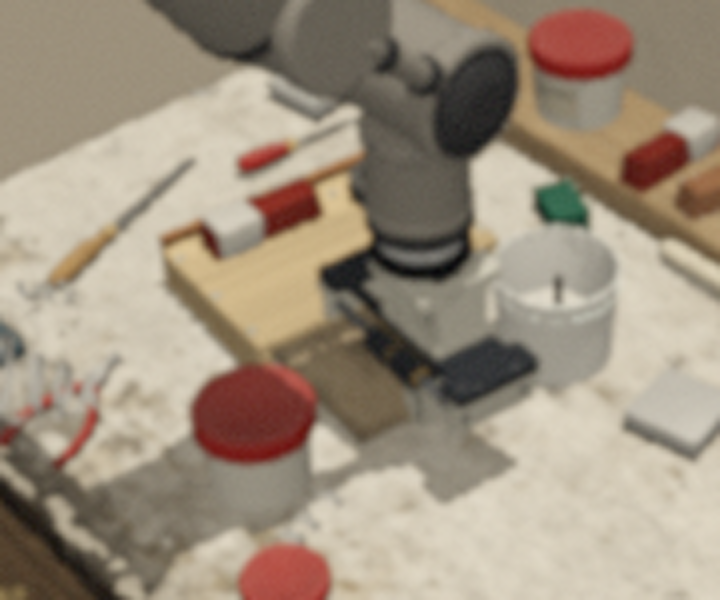

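Call:
send_rows --pt "0 0.006 0 0 0 0 1" --pt "0 0.008 0 0 0 0 1" --pt "0 0.008 0 0 0 0 1" --pt "0 0.008 0 0 0 0 1" --pt "0 0.006 0 0 0 0 1"

```text
time: 22.22
tool_pos: [0.5657, 0.1426, 0.0053]
tool_rot: [3.141, 0.0, 3.054]
contact_force: [-1.2, -1.4, -0.3]
opening: 0.0006
```

Call:
send_rows --pt "0 0.008 0 0 0 0 1" --pt "0 0.008 0 0 0 0 1" --pt "0 0.006 0 0 0 0 1" --pt "0 0.004 0 0 0 0 1" --pt "0 0 0 0 0 0 1"

```text
time: 22.63
tool_pos: [0.5679, 0.1685, 0.0052]
tool_rot: [3.141, 0.0, 3.055]
contact_force: [0.4, 0.5, 0.0]
opening: 0.0007
```

Run:
```python
from h import *
np.set_printoptions(precision=4,suppress=True)
o=observe();print(o['tool_pos'],o['tool_rot'],w2r(o['tool_pos']),o['contact_force'])
d=cam('scene','s17');crop(d,200,120,380,270,4,'s17c')
```

```text
[0.5679 0.1685 0.0052] [3.1411 0.0003 3.0547] [-0.0481 -0.0007  0.0052] [0.4174 0.5369 0.0044]
```

View pics/s17c.png

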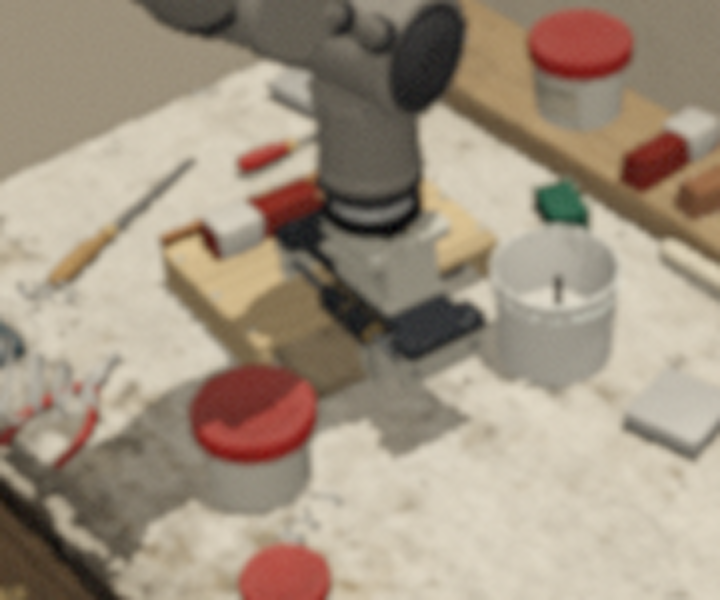

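Call:
send_rows --pt "0 0.003 0 0 0 0 1" --pt "0 0.003 0 0 0 0 1" --pt "0 0.003 0 0 0 0 1" --pt "0 0.001 0 0 0 0 1"

```text
time: 23.02
tool_pos: [0.5688, 0.1776, 0.0052]
tool_rot: [3.142, 0.0, 3.054]
contact_force: [0.6, -1.9, 0.4]
opening: 0.0008
```

Call:
send_rows --pt "0 0.0015 0 0 0 0 1" --pt "0 0.0015 0 0 0 0 1"

```text
time: 23.18
tool_pos: [0.5691, 0.1804, 0.0053]
tool_rot: [3.142, 0.0, 3.054]
contact_force: [-0.4, -1.4, 0.2]
opening: 0.0001
```

Call:
send_rows --pt "0 0.0015 0 0 0 0 1" --pt "0 0.0005 0 0 0 0 1"

```text
time: 23.35
tool_pos: [0.5692, 0.1825, 0.0052]
tool_rot: [3.141, 0.0, 3.054]
contact_force: [0.5, -0.8, 1.0]
opening: 0.0007
```

Call:
send_rows --pt "0 0.001 0 0 0 0 1" --pt "0 0.001 0 0 0 0 1"

```text
time: 23.52
tool_pos: [0.5694, 0.1844, 0.0053]
tool_rot: [3.142, 0.0, 3.054]
contact_force: [-0.5, -1.4, 0.3]
opening: 0.0006
```

Call:
send_rows --pt "0 0.001 0 0 0 0 1" --pt "0 0.001 0 0 0 0 1"

```text
time: 23.68
tool_pos: [0.5696, 0.1864, 0.0052]
tool_rot: [3.142, 0.0, 3.054]
contact_force: [0.4, -2.0, 0.2]
opening: 0.0002
```

Run:
```python
from h import *
np.set_printoptions(precision=4,suppress=True)
d=cam('scene','s18');crop(d,240,170,330,240,8,'s18c')
```

```text
(no output)
```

View pics/s18c.png

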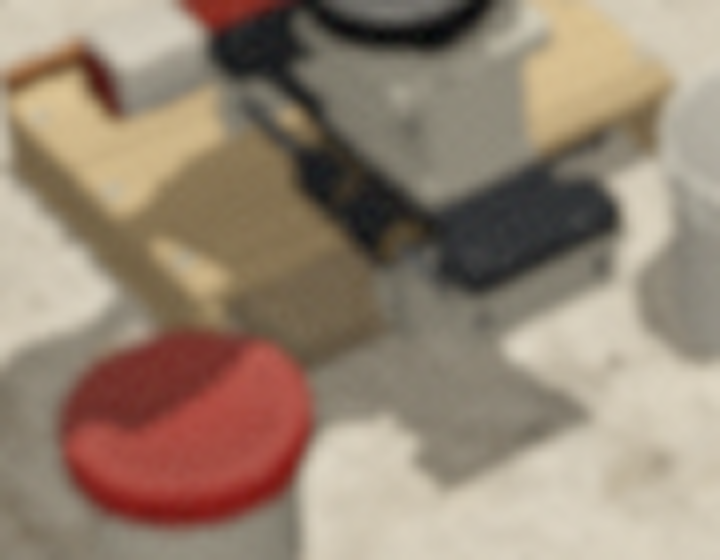

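Call:
send_rows --pt "0 0.001 0 0 0 0 1" --pt "0 0.001 0 0 0 0 1"

```text
time: 23.9
tool_pos: [0.5698, 0.1884, 0.0052]
tool_rot: [3.142, 0.0, 3.054]
contact_force: [0.4, -1.1, -0.4]
opening: 0.0003
```

Run:
```python
from h import *
d=load('s18')
print(w2r(P(d,240+312/8-.4,170+360/8-.4,.012)),w2r(P(d,240+380/8-.4,170+330/8-.4,.012)))
```

```text
[-0.01904168  0.04738641  0.012     ] [-0.02039861  0.0158232   0.012     ]
```

Call:
send_rows --pt "0 0.001 0 0 0 0 1" --pt "0 0.001 0 0 0 0 1"

```text
time: 24.07
tool_pos: [0.5699, 0.1904, 0.0052]
tool_rot: [3.142, 0.0, 3.054]
contact_force: [0.3, -0.8, -0.5]
opening: 0.0003
```

Call:
send_rows --pt "0 0.001 0 0 0 0 1" --pt "0 0.001 0 0 0 0 1"

```text
time: 24.23
tool_pos: [0.5701, 0.1924, 0.0052]
tool_rot: [3.142, 0.0, 3.054]
contact_force: [0.4, -1.6, -0.0]
opening: 0.0003
```

Call:
send_rows --pt "0 0.001 0 0 0 0 1" --pt "0 0.001 0 0 0 0 1"

```text
time: 24.4
tool_pos: [0.5702, 0.1943, 0.0052]
tool_rot: [-3.141, -0.0, 3.054]
contact_force: [-0.3, -5.2, 0.7]
opening: 0.0007
```

Call:
send_rows --pt "0 0.001 0 0 0 0 1" --pt "0 0.001 0 0 0 0 1"

```text
time: 24.57
tool_pos: [0.5697, 0.1948, 0.0051]
tool_rot: [-3.139, -0.002, 3.054]
contact_force: [-2.7, -11.2, 2.5]
opening: 0.0003
```

The push force rose to 11 N and the motion stopped, so the board is against the back wall. Backing off.

Call:
send_rows --pt "0 -0.004 0 0 0 0 1" --pt "0 -0.01 0 0 0 0 1" --pt "0 -0.015 0 0 0 0 1" --pt "0 -0.015 0 0 0 0 1" --pt "0 0 -0.02 0 0 0 1"

```text
time: 24.98
tool_pos: [0.5637, 0.1487, 0.022]
tool_rot: [-3.139, -0.007, 3.052]
contact_force: [-0.8, 0.0, -0.6]
opening: 0.0006
```

Call:
send_rows --pt "0 0 -0.03 0 0 0 1" --pt "0 0 -0.04 0 0 0 1" --pt "0 0 -0.04 0 0 0 1" --pt "0 0 -0.04 0 0 0 1" --pt "0 0 -0.03 0 0 0 1"

```text
time: 25.4
tool_pos: [0.5671, 0.1511, 0.2089]
tool_rot: [3.141, 0.004, 3.053]
contact_force: [0.2, 0.3, -0.4]
opening: 0.0007
```

Call:
send_rows --pt "0 -0.04 0 0 0 0 1" --pt "0 -0.04 0 0 0 0 1" --pt "0 -0.04 0 0 0 0 1" --pt "0 -0.04 0 0 0 0 1" --pt "0 -0.04 0 0 0 0 1"

```text
time: 25.82
tool_pos: [0.548, -0.0496, 0.2053]
tool_rot: [3.141, 0.0, 3.053]
contact_force: [0.9, 0.8, -0.0]
opening: 0.0008
```

Call:
send_rows --pt "0 -0.04 0 0 0 0 1" --pt "0 -0.04 0 0 0 0 1" --pt "0 0 0 0 0 0 1" --pt "0 0 0 0 0 0 1" --pt "0 0 0 0 0 0 1"

```text
time: 26.23
tool_pos: [0.5414, -0.1269, 0.2051]
tool_rot: [3.141, -0.0, 3.052]
contact_force: [-0.7, 0.5, -0.1]
opening: 0.0002
```

Run:
```python
from h import *
np.set_printoptions(precision=4,suppress=True)
d=cam('top','t20');crop(d,160,160,360,310,4,'t20c')
d=cam('scene','s20');crop(d,200,120,380,270,4,'s20c')
p=None
```

```text
(no output)
```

View pics/t20c.png

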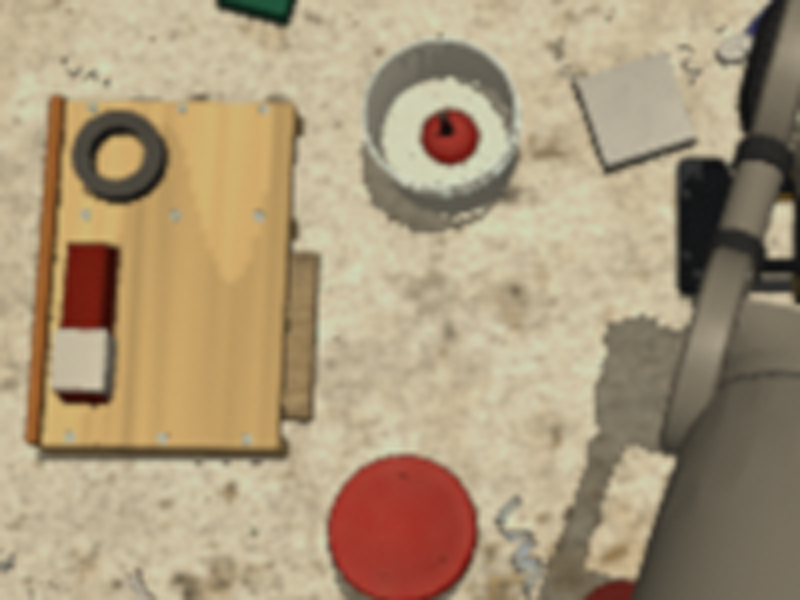

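View pics/s20c.png

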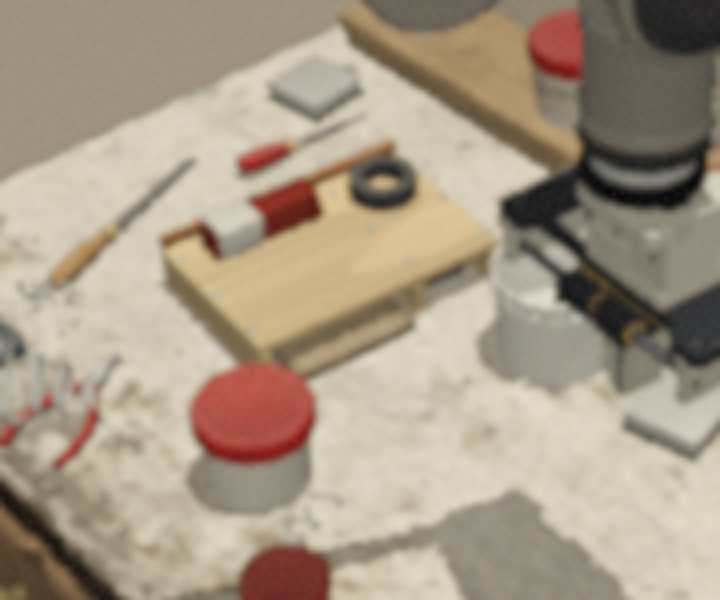

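Run:
```python
from h import *
np.set_printoptions(precision=4,suppress=True)
d=load('t20')
a=P(d,160+319/4-.4,160+254/4-.4,.012);b=P(d,160+310/4-.4,160+420/4-.4,.012)
print(w2r(a),w2r(b),'ang',np.arctan2(*(w2r(a)-w2r(b))[:2]))
p=cloud(d).reshape(-1,3)
for nm,s in(('open',(.62,.78,.03,.18,.078,.1)),('red',(.37,.49,.08,.21,.066,.085))):
    m=(p[:,0]>s[0])&(p[:,0]<s[1])&(p[:,1]>s[2])&(p[:,1]<s[3])&(p[:,2]>s[4])&(p[:,2]<s[5])
    print(nm,cv2.minEnclosingCircle(p[m][:,:2].astype(np.float32)))
print('bulb',P(d,160+449/4-.4,160+136/4-.4,.025))
print(observe()['qvel'])
```

```text
[-0.014  -0.0555  0.012 ] [-0.0118  0.0578  0.012 ] ang -3.1213197421865573
open ((0.6937914490699768, 0.10278288275003433), 0.05269283428788185)
red ((0.42925071716308594, 0.14701861143112183), 0.04775788262486458)
bulb [0.6965 0.1035 0.025 ]
[ 0.0145  0.0007 -0.0054 -0.0029 -0.0001  0.0007]
```

The tail stands about 13 mm out of the mouth (15 expected when home). The board is centred to about 1 mm, with an angle error of about 0.02 rad. The tubs moved about 1 mm at most and the bulb is within 3 mm of the tub axis. Handing in.

```bash
python3 -c "
from h import *
print(workorder.hand_in(), observe()['time'])"
```

```text
the job is handed in; nothing more can be done
the job is handed in; nothing more can be done
```

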